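Load the seed-drying bell and key its lid shut

TASK

Take the clear bell lid off the drying stand and set it down on the green mat, then stand every seed vial from the tray upright in a socket of its own on the stand. Put the lid back with its red key resting on the rim about an eighth of a turn away from the notch, to either side, and turn it round on the rim, without lifting it, until the key drops into the notch and the lid sits fully home. Leave everything else on the table where it is.

Things in the scene. Friction and masses are not known exactly. Their poses are not given: they have to be found in the camera images.
- stand: round white drying stand, fixed, 190 mm across; origin at the centre of its underside, z up, x towards its notch. Seat floor at z 20 mm; outer rim, radius 76 to 92 mm, top at z 28, broken only by the notch; inside, a grey disc, radius 64, top at z 40, which centres the lid and carries four blue socket rings. Stand, mat and tray trade places from start to start
- notch (a point): middle of the notch's yellow floor, 82 mm from the stand's axis, 20 mm above the table; the notch is 20 mm wide at its inner end, 28 mm at its outer end, and cuts right through the rim. Off the notch the lid's key rides on the rim, 28 mm above the table; here it drops 8 mm and the lid's edge stands flat on the seat floor
- socket0 (a point): floor centre of socket ring 0: inner radius 17.5 mm, outer 20.5 mm, 18 mm deep; floor 40 mm above the table, 40 mm from the stand's axis, at 45 degrees from its x; neighbours 57 mm apart
- socket1 (a point): floor centre of socket ring 1: inner radius 17.5 mm, outer 20.5 mm, 18 mm deep; floor 40 mm above the table, 40 mm from the stand's axis, at 135 degrees from its x; neighbours 57 mm apart
- socket2 (a point): floor centre of socket ring 2: inner radius 17.5 mm, outer 20.5 mm, 18 mm deep; floor 40 mm above the table, 40 mm from the stand's axis, at 225 degrees from its x; neighbours 57 mm apart
- socket3 (a point): floor centre of socket ring 3: inner radius 17.5 mm, outer 20.5 mm, 18 mm deep; floor 40 mm above the table, 40 mm from the stand's axis, at 315 degrees from its x; neighbours 57 mm apart
- lid: clear bell lid, loose, about 0.35 kg; origin at the centre of its open lower edge, z up, x towards its key. 142 mm outside, 134 mm inside diameter, 110 mm high (105 inside); blue bar handle on top 60 mm long (lid's x), 20 mm thick (lid's y), z 110 to 144 mm. Starts seated on the stand, key in notch, origin 20 mm above the table; lifts straight off
- key (a point): lower face of the lid's key, a red lug 16 mm wide, 10 mm high, sticking out of the bell's foot (radius 70 to 90 mm), flush with its lower edge; the point is 82 mm from the lid's axis along the lid's x. With the key on the rim the lid, let go, leans about 3 degrees. A red stripe on top of the lid points at the key
- lid_grip (a point): middle of the handle's length and thickness, 130 mm above the lid's lower edge
- mat: round green rubber mat for the lid, fixed, 184 mm across, 4 mm thick; origin at the centre of its underside
- tray: pale pink open tray, fixed, 180 x 180 mm, walls 18 mm high and 5 mm thick, inner floor 5 mm above the table; origin at the centre of its underside
- vial0: seed vial 0, closed, a plain cylinder 30 mm across, 78 mm tall, 70 g, with orange cap and a paper band, standing in the tray; origin at the centre of its underside, z up. It may be absent (None)
- vial1: seed vial 1, closed, a plain cylinder 30 mm across, 78 mm tall, 70 g, with green cap and a paper band, standing in the tray; origin at the centre of its underside, z up. It may be absent (None)
- vial2: seed vial 2, closed, a plain cylinder 30 mm across, 78 mm tall, 70 g, with yellow cap and a paper band, standing in the tray; origin at the centre of its underside, z up. It may be absent (None)
- vial3: seed vial 3, closed, a plain cylinder 30 mm across, 78 mm tall, 70 g, with red cap and a paper band, standing in the tray; origin at the centre of its underside, z up. It may be absent (None)
- tape: bystander: brown roll of tape, 90 mm across, 24 mm high, lying flat; origin at the centre of its underside
- carton: bystander: small cardboard carton 70 x 90 x 50 mm high; origin at the centre of its underside
- stapler: bystander: blue and black stapler, 110 mm long (its y), 40 mm high; origin at the centre of its underside
- clip: bystander: black bulldog clip with wire handles, 50 x 58 mm, 18 mm high; origin at the centre of its underside
- envelopes: bystander: stack of kraft envelopes 150 x 100 mm, 35 mm high; origin at the centre of its underside
- penpot: bystander: grey pen pot, 72 mm across, 80 mm high (pens to 140 mm), with pens; origin at the centre of its underside

How it is judged:
On the way, in this order (a step that is already met when the one before it is completed fails the run):
1. the lid stands on the mat, upright (horizontal distance between lid and mat below 0.04 m and height (world z) of lid below 0.008 m and angle between lid's own z axis and vertical below 0.1 rad), for 0.2 s.
2. every vial stands upright in a socket (((horizontal distance between vial0 and socket0 below 0.006 m and z of vial0 in the frame of stand between 0.037 and 0.043 m) or (horizontal distance between vial0 and socket1 below 0.006 m and z of vial0 in the frame of stand between 0.037 and 0.043 m) or (horizontal distance between vial0 and socket2 below 0.006 m and z of vial0 in the frame of stand between 0.037 and 0.043 m) or (horizontal distance between vial0 and socket3 below 0.006 m and z of vial0 in the frame of stand between 0.037 and 0.043 m)) and angle between each of vial0, vial1, vial2, vial3's own z axis and vertical below 0.15 rad and ((horizontal distance between vial1 and socket0 below 0.006 m and z of vial1 in the frame of stand between 0.037 and 0.043 m) or (horizontal distance between vial1 and socket1 below 0.006 m and z of vial1 in the frame of stand between 0.037 and 0.043 m) or (horizontal distance between vial1 and socket2 below 0.006 m and z of vial1 in the frame of stand between 0.037 and 0.043 m) or (horizontal distance between vial1 and socket3 below 0.006 m and z of vial1 in the frame of stand between 0.037 and 0.043 m)) and ((horizontal distance between vial2 and socket0 below 0.006 m and z of vial2 in the frame of stand between 0.037 and 0.043 m) or (horizontal distance between vial2 and socket1 below 0.006 m and z of vial2 in the frame of stand between 0.037 and 0.043 m) or (horizontal distance between vial2 and socket2 below 0.006 m and z of vial2 in the frame of stand between 0.037 and 0.043 m) or (horizontal distance between vial2 and socket3 below 0.006 m and z of vial2 in the frame of stand between 0.037 and 0.043 m)) and ((horizontal distance between vial3 and socket0 below 0.006 m and z of vial3 in the frame of stand between 0.037 and 0.043 m) or (horizontal distance between vial3 and socket1 below 0.006 m and z of vial3 in the frame of stand between 0.037 and 0.043 m) or (horizontal distance between vial3 and socket2 below 0.006 m and z of vial3 in the frame of stand between 0.037 and 0.043 m) or (horizontal distance between vial3 and socket3 below 0.006 m and z of vial3 in the frame of stand between 0.037 and 0.043 m))), for 0.2 s.
3. the lid is back on the stand, its key resting on top of the rim well away (over 30 mm, about 20 degrees) from the notch (horizontal distance between lid and stand below 0.008 m and angle between lid's own z axis and vertical below 0.1 rad and z of key in the frame of stand between 0.0255 and 0.0305 m and horizontal distance between key and notch above 0.03 m and contact force between lid and stand above 0.3 N), for 0.2 s.
4. the key travels along the rim up to the notch (seen 12 to 28 mm from it, no more than 4 mm above the rim) (horizontal distance between lid and stand below 0.008 m and angle between lid's own z axis and vertical below 0.1 rad and z of key in the frame of stand between 0.0255 and 0.032 m and horizontal distance between key and notch between 0.012 and 0.028 m).
At the end, for the whole second after the job is handed in: Every vial present stands upright (within 0.15 rad) in a socket (axis within 6 mm, foot within 3 mm of its floor); the lid is home: key within 7 mm of the middle of the notch's floor, edge within 2.5 mm of the seat, level within 0.03 rad, at rest (all of step 2 and z of key in the frame of stand between 0.017 and 0.0225 m and distance between key and notch below 0.007 m and horizontal distance between lid and stand below 0.006 m and angle between lid's own z axis and vertical below 0.03 rad and z of lid in the frame of stand below 0.0225 m and linear speed of lid below 0.02 m/s); the robot touches nothing.
It fails at once if something else on the table is moved by more than 30 mm (distance of any of tape, carton, stapler, clip, envelopes, penpot from where it was at the start of the episode above 0.03 m).
Of vial0, vial1, vial2, vial3 only 2 to 4 are there at a start; the rules pass over those that are not, and their reading is None.
At some moment in a run one of lid may be knocked a few centimetres aside while the robot is not near it.
It also fails if it takes over 210 s, if anything falls off the work surface, if the arm or the gripper's body presses on something with over 40 N, if the wrist force passes 120 N, or if a joint passes its speed limit or range.

ROBOT

A 6-joint arm with a two-finger parallel gripper is mounted at the origin on the work surface. World frame = base frame: x ahead of the robot, y to its left, z up, the work surface at z = 0. Lengths are in m, angles in rad, forces in N, time in s.
With the tool pointing down it reaches from about 0.3 to 0.775 m from the base axis. Payload 14.6 kg.
Tool frame: the origin (TCP) lies between the finger pads; the fingertips stand 19 mm ahead of it and the grasp point (between the pads) is the TCP (ctrl.finger_overhang is the distance from the TCP to the fingertips, in m); z points along the fingers, y is the direction in which the jaws open and shut (so a half turn about z gives the same grasp; the last joint's range is limited). The gripper opens to 94 mm and grips with 3 to 60 N. Pads are 16 mm wide; open, the fingers measure 119 mm over their backs; the gripper's body (75 mm by 177 mm) begins 78 mm behind the grasp point.
Start: joints at [1.201, 0.3, 1.521, -0, 1.321, -0.067], TCP at [0.164, 0.525, 0.224] pointing down, gripper open.
Joint ranges: [-3.03, 3.03], [-0.79, 2.21], [0.23, 2.52], [-1.04, 4.18], [0, 3.07], [-2.55, 2.55]. Speed limits (rad/s): [2.22, 2.22, 2.57, 3.14, 3.14, 3.14].

INTERFACE

Orientations are given as [roll, pitch, yaw] about the fixed x, y, z axes, in that order (R = Rz(yaw) Ry(pitch) Rx(roll)).
In Python, from station import ctrl gives the robot as it stands.
- The arm moves only by the tool send_rows, never from a script. Its argument "series" is a list of rows, each a list of 7 numbers: the turn, a rotation vector about the tool's x, y, z in degrees, then the shift along the tool's x, y, z in m, then the gripper's target within -1 to 1 (fully open at 1, half-way at 0, shut at -1). A call has 1 to 8 rows; each row is the pose to reach, as a shift and turn from the pose commanded when the call began, along the tool's axes at that moment; what a row does not reach only later rows make up. A row lasts 1/10 s, in which the tool goes at most 50 mm and 8.59 degrees, less where a joint would pass 70% of its speed; a pose out of reach is approached as far as the arm can. A call with a gripper value outside its range is refused whole. The fingers move at their own pace and stop on an object; "force" is the grip in N (left out, the last holds). Time passes only in rows, so rows that repeat a pose let the fingers close. It gives the time, the measured TCP pose, the force and the opening at its end, in the units of the state.
- ctrl.get_obs(): the state, without advancing time (a new reading comes with each control period).
- ctrl.camera(name): name is "side" or "top" or "wrist"; returns a dict with "pixels" (400x640x3 uint8, red, green, blue), "z_map" (400x640 float32, m along the optical axis (not along the pixel's ray), 0 where there is no reading), "fov_y" (degrees; the focal length in pixels is half the picture's height over the tangent of half this angle, whatever the lens; pixels are square), "cx", "cy" (the principal point, pixels), "R" (3x3) and "t" (3): a world point X has camera coordinates R X + t. Camera axes: x right, y down, z forward; pixel columns grow to the right and rows downward; lengths in m; the calibration is good to about 2 mm. A picture is of the moment at which its call begins.
- ctrl.hand_in(): hands the job in, once; it reports no verdict.
The state is a dict: "time_s": time; "qpos": joint angles; "joint_vel": joint speeds; "tau": joint torques, N m; "ee_pos": TCP position; "eef_rot": TCP orientation; "force": force on the tool from outside, world axes, zero at the start; "moment": the same for the moment, N m; "grip_width": finger opening in m.
Only numpy, scipy, OpenCV 4.12 (cv2) and the standard library are available. Lean on these libraries where they do the work, as an engineer would, in place of code of your own. Each camera call takes 0.05 s, during which the arm holds its last target.

## Working session

There is one attempt and no reset: what is moved stays moved. The work goes in short steps, Python scripts to look and compute and a tool call to move; the robot and the scene stay as the last step left them, time stands still between calls to the robot, and variables do not carry over. Pictures are saved under pics/ and viewed, and the job is handed in when it is done.

Besides the shell and the picture viewer there is one more tool, called after "Call:" by a JSON object that holds its "name" and its "arguments", one argument or row to a line. send_rows: Moves the arm, as the interface text tells. Its arguments: {"type":"object","properties":{"series":{"type":"array"},"force":{"type":"number"}},"required":["series"]}

```bash
ls; mkdir -p pics; cat > h.py <<'E'
import numpy as np, cv2
from station import ctrl
def snap(name,fn):
    c=ctrl.camera(name); cv2.imwrite('pics/'+fn,cv2.cvtColor(c['pixels'],cv2.COLOR_RGB2BGR)); np.savez('pics/'+fn[:-4]+'.npz',**{k:c[k] for k in c}); return c
def F(c): return c['pixels'].shape[0]/2/np.tan(np.radians(c['fov_y'])/2)
def ray(c,u,v,z):
    f=F(c); d=np.array([(u-c['cx'])/f,(v-c['cy'])/f,1.0]); R=np.array(c['R']);t=np.array(c['t'])
    o=-R.T@t; w=R.T@d; return o+w*(z-o[2])/w[2]
def proj(c,X):
    f=F(c); p=np.array(c['R'])@np.array(X)+c['t']; return np.array([f*p[0]/p[2]+c['cx'],f*p[1]/p[2]+c['cy']])
def ld(fn):
    d=np.load('pics/'+fn+'.npz'); return {k:d[k] for k in d.files}
E
python3 - <<'E'
from h import *
print(ctrl.get_obs(), ctrl.finger_overhang)
for n in ['side','top','wrist']:
    c=snap(n,n+'0.png'); print(n,c['fov_y'],c['cx'],c['cy'],np.round(c['R'],3).tolist(),np.round(c['t'],3))
E
```

```text
pics
{'time_s': 0.0, 'qpos': array([ 1.20144259e+00,  3.00466344e-01,  1.52157418e+00, -1.39047046e-05,
        1.32069947e+00, -6.66138822e-02]), 'joint_vel': array([ 3.27065268e-04, -2.86800534e-04,  2.34988772e-05,  5.26615235e-04,
        1.45168612e-03, -1.70324000e-03]), 'tau': array([ 1.21761304e-04, -5.31815600e+01, -3.52730441e+01,  7.07505690e-02,
        2.44396337e-02, -5.34458502e-05]), 'ee_pos': array([0.16390214, 0.52476067, 0.22389184]), 'eef_rot': array([-3.14044696e+00, -6.29343470e-05,  2.83885622e+00]), 'force': array([-0.37409184,  0.3479332 ,  1.59634014]), 'moment': array([ 0.01050059, -0.00822424, -0.03434816]), 'grip_width': 0.09363975786302017} 0.019
side 50.59029255079709 315.8319065098138 197.91764215203887 [[0.931, -0.365, -0.022], [-0.243, -0.572, -0.784], [0.273, 0.735, -0.621]] [-0.486  0.197  1.234]
top 55.08245072934819 317.6579375633521 200.91866657597984 [[0.025, -1.0, 0.012], [-0.991, -0.027, -0.131], [0.131, -0.009, -0.991]] [-0.029  0.541  1.449]
wrist 61.053776242036626 315.12290677652004 200.15820880932463 [[0.298, 0.955, -0.002], [0.926, -0.288, 0.245], [0.233, -0.075, -0.97]] [-0.549 -0.027  0.39 ]
```

View pics/top0.png

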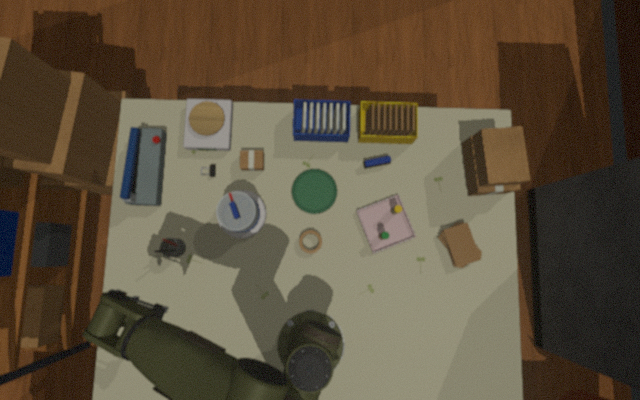

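View pics/side0.png

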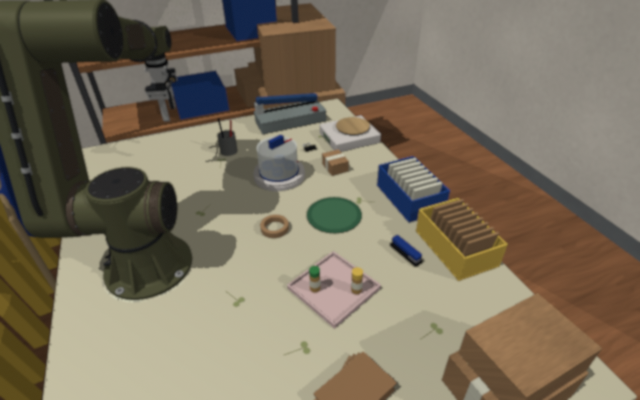

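View pics/wrist0.png

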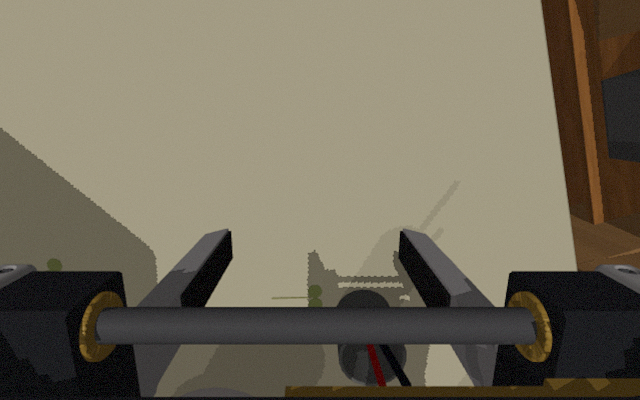

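The top view shows the stand and lid at about (241,213), the mat at (314,191) and the tray at (385,222). The tray holds two vials: yellow near (397,209) and green near (383,235). The pen pot is at (172,247) and the tape at (310,240). I'll zoom in and measure.

```bash
python3 - <<'E'
from h import *
c=ld('top0'); p=c['pixels']; hsv=cv2.cvtColor(p,cv2.COLOR_RGB2HSV)
def crop(c,u,v,w,h,s): return cv2.resize(cv2.cvtColor(c['pixels'][v:v+h,u:u+w],cv2.COLOR_RGB2BGR),None,fx=s,fy=s,interpolation=cv2.INTER_NEAREST)
cv2.imwrite('pics/zs.png',crop(c,200,170,85,75,8)); cv2.imwrite('pics/zt.png',crop(c,350,185,75,70,8))
def comp(m,n):
    k,l,s,ce=cv2.connectedComponentsWithStats(m.astype(np.uint8))
    for i in range(1,k):
        if s[i,4]>5: print(n,s[i],np.round(ce[i],1))
H,S,V=[hsv[...,i].astype(int) for i in range(3)]
box=np.zeros(H.shape,bool); box[165:265,190:430]=1
comp(box&(H>65)&(H<90)&(S>90),'green')
comp(box&(H>20)&(H<35)&(S>140),'yel')
comp(box&(H>105)&(H<130)&(S>120),'blue')
comp(box&((H<6)|(H>172))&(S>120),'red')
comp(box&((H<12)|(H>165))&(S>18)&(S<90)&(V>140),'pink')
for n,u,v in [('handle',235,207),('mat',314,191),('yel',397,209),('tray',375,215),('stand',262,225)]: print(n,c['z_map'][v,u],ray(c,u,v,0.0))
print(p[222,385],hsv[222,385],p[195:230:3,240].tolist())
E
```

```text
green [293 170  43  42 636] [312.8 189.6]
green [323 183   6   5   9] [325.7 184.9]
green [316 206   9   6  19] [320.4 208.7]
yel [394 206   8   7  43] [397.3 208.6]
blue [366 165   7   1   7] [369. 165.]
blue [230 203   9  15  64] [234.1 209.8]
red [229 194   4   6  10] [230.5 196.5]
pink [ 359  199   53   51 1386] [383.5 223.8]
handle 1.3554616 [0.51297555 0.31068533 0.        ]
mat 1.5248795 [0.58539188 0.00079102 0.        ]
yel 1.4333227 [ 0.52221685 -0.32997582  0.        ]
tray 1.5155177 [ 0.49601449 -0.24278412  0.        ]
stand 1.490852 [0.44477668 0.20120177 0.        ]
[147 129 125] [  5  38 147] [[119, 121, 118], [122, 125, 121], [117, 121, 119], [122, 127, 127], [119, 124, 121], [121, 122, 117], [115, 115, 110], [86, 92, 96], [115, 115, 114], [119, 122, 123], [123, 125, 122], [129, 130, 127]]
```

View pics/zs.png

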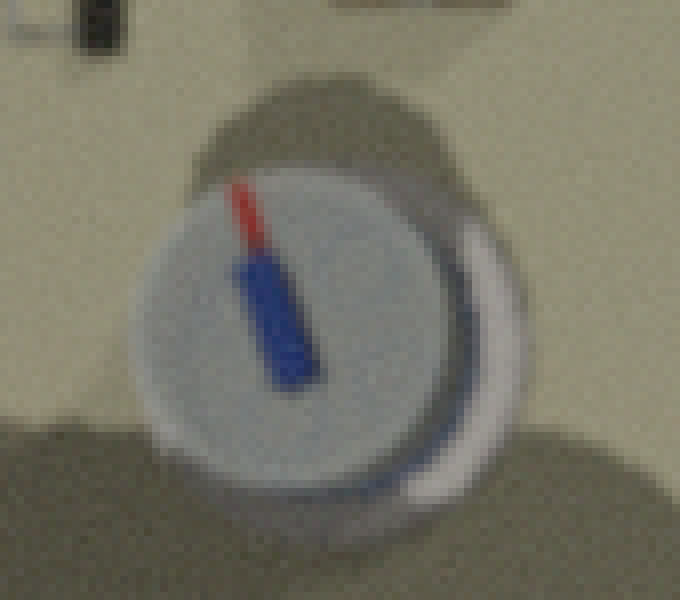

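View pics/zt.png

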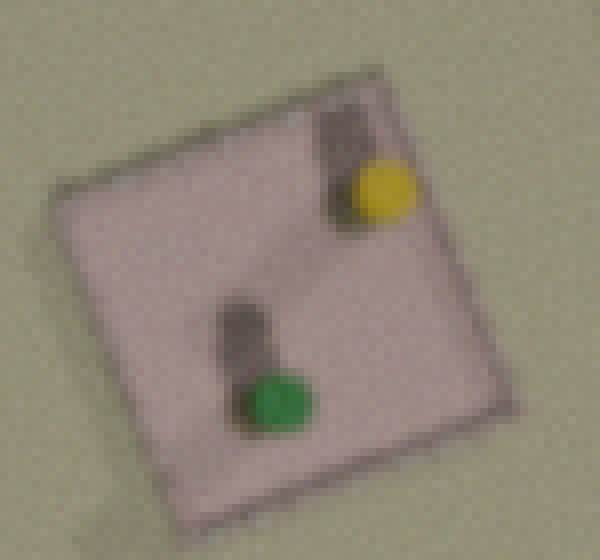

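Zoomed in, the blue handle is centred at about (234.5,209.8) with the red stripe running to (230,193). The caps are yellow at (397.5,208.6) and green at (384.6,235), and there are only these two vials.

```bash
python3 - <<'E'
from h import *
c=ld('top0'); p=c['pixels']
hs=cv2.cvtColor(p,cv2.COLOR_RGB2HSV).astype(int)
h=ray(c,234.5,209.8,.164); print('handle',h)
for z,a,b in [(.164,(231.0,203.5),(237.5,217)),(.13,(230,194),(232.5,200))]:
    A=ray(c,*a,z);B=ray(c,*b,z); print('yaw',np.degrees(np.arctan2(*(A-B)[[1,0]])))
a=ray(c,230.3,194,.13); print('stripe end',a,np.degrees(np.arctan2(a[1]-h[1],a[0]-h[0])))
for n,u,v,z in [('yel',397.3,208.6,.083),('green',384.6,235,.083),('penpot',172,247,.1),('tape',310,240,.024)]: print(n,ray(c,u,v,z))
m=((hs[...,0]>60)&(hs[...,0]<95)&(hs[...,1]>60)).astype(np.uint8); m[:165]=0;m[220:]=0;m[:,:285]=0;m[:,345:]=0
m=cv2.morphologyEx(m,cv2.MORPH_CLOSE,np.ones((5,5)));k=max(cv2.findContours(m,0,1)[0],key=cv2.contourArea);e=cv2.fitEllipse(k);print(e,'mat',ray(c,*e[0],.004))
print('stand', ray(c,200+332/8-.5,170+355/8-.5,.02))
m=((hs[...,0]<12)|(hs[...,0]>165))&(hs[...,1]>18); 
for u,v in [(350+60/8,185+192/8),(350+385/8,185+70/8),(350+515/8,185+405/8),(350+190/8,185+535/8)]: print('tray c',ray(c,u-.5,v-.5,.018))
E
```

```text
handle [0.48492397 0.27792266 0.164     ]
yaw 28.316548061597924
yaw 25.265843919258852
stripe end [0.54549567 0.30325847 0.13      ] 22.698480913944067
yel [ 0.51407875 -0.31302543  0.083     ]
green [ 0.41422097 -0.26561968  0.083     ]
penpot [0.34991958 0.50998679 0.1       ]
tape [0.3903572  0.01103979 0.024     ]
((313.98284912109375, 190.88336181640625), (42.09081268310547, 42.58598709106445), 97.29820251464844) mat [0.58522424 0.00086506 0.004     ]
stand [0.48453412 0.2818559  0.02      ]
tray c [ 0.51788061 -0.16923227  0.018     ]
tray c [ 0.5825927  -0.32862611  0.018     ]
tray c [ 0.41978871 -0.39156201  0.018     ]
tray c [ 0.353186   -0.23397054  0.018     ]
```

```bash
cat >> h.py <<'E'
from scipy.spatial.transform import Rotation as Ro
def plan(pos,yawdeg,start=None):
    o=ctrl.get_obs(); R0=Ro.from_euler('xyz',o['eef_rot']).as_matrix(); p0=o['ee_pos']
    # choose the target down orientation
    Rt=Ro.from_euler('xyz',[np.pi,0,np.radians(yawdeg)]).as_matrix()
    rv=Ro.from_matrix(R0.T@Rt).as_rotvec(degrees=True)
    s=R0.T@(np.array(pos)-p0)
    print('turn',np.round(rv,2),'shift',np.round(s,4),'| now',np.round(p0,4),'rpy',np.round(np.degrees(o['eef_rot']),2),'q6',round(o['qpos'][5],2),'w',round(o['grip_width'],4),'t',round(o['time_s'],2))
E
python3 - <<'E'
from h import *
c=ld('wrist0'); cp=-c['R'].T@c['t']; o=ctrl.get_obs(); R0=Ro.from_euler('xyz',o['eef_rot']).as_matrix()
print('cam in tool',R0.T@(cp-o['ee_pos']),'axis in tool',R0.T@c['R'][2], 'x', R0.T@c['R'][0])
plan([.43,.25,.32],205)
E
```

```text
cam in tool [ 0.0700249  -0.00052906 -0.16013177] axis in tool [-2.44959357e-01 -7.21926546e-04  9.69533080e-01] x [3.01063999e-04 9.99999618e-01 8.20678253e-04]
turn [-5.000e-02 -2.000e-02 -4.235e+01] shift [-0.3359 -0.183  -0.0958] | now [0.164  0.5248 0.224 ] rpy [-179.95   -0.    162.65] q6 -0.07 w 0.0943 t 0.15
```

Call:
{"name": "send_rows", "arguments": {
  "series": [
    [0, 0, 0, 0, 0, -0.1, 1],
    [0, 0, 0, 0, 0, -0.1, 1],
    [0, 0, -42.35, -0.28, -0.21, -0.1, 1],
    [0, 0, -42.35, -0.28, -0.21, -0.1, 1],
    [0, 0, -42.35, -0.28, -0.21, -0.1, 1],
    [0, 0, -42.35, -0.28, -0.21, -0.1, 1],
    [0, 0, -42.35, -0.28, -0.21, -0.1, 1],
    [0, 0, -42.35, -0.28, -0.21, -0.1, 1]
  ]
}}

```text
time_s: 0.95
ee_pos: [0.3258, 0.3005, 0.3245]
eef_rot: [3.142, -0.0, -2.699]
force: [1.3, 0.4, -0.4]
grip_width: 0.0942
```

Call:
{"name": "send_rows", "arguments": {
  "series": [
    [0, 0, 0, 0, 0, 0, 1],
    [0, 0, 0, 0, 0, 0, 1],
    [0, 0, 0, 0, 0, 0, 1],
    [0, 0, 0, 0, 0, 0, 1]
  ]
}}

```text
time_s: 1.35
ee_pos: [0.3248, 0.3028, 0.3244]
eef_rot: [3.142, -0.0, -2.704]
force: [0.2, 0.3, -0.6]
grip_width: 0.094
```

```bash
python3 - <<'E'
from h import *
c=snap('wrist','wrist1.png'); o=ctrl.get_obs(); print(o['ee_pos'],np.degrees(o['eef_rot']),o['time_s'])
print('handle pred px',proj(c,[.485,.278,.164]))
E
```

```text
[0.32478985 0.30276453 0.32441264] [ 1.79998276e+02 -1.56382880e-02 -1.54913207e+02] 1.4
handle pred px [231.2158266  313.44041937]
```

View pics/wrist1.png

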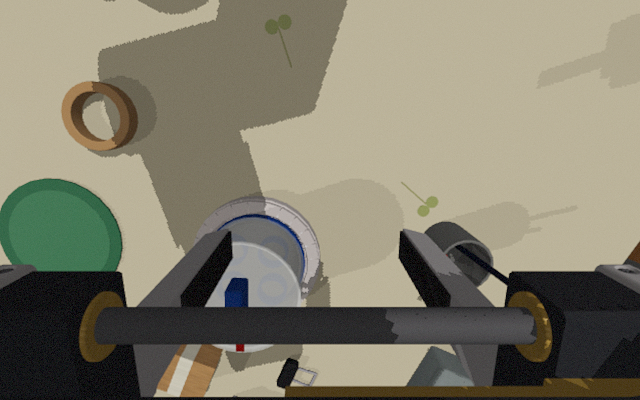

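The wrist view looks along the base side of the gripper, with image up towards the base. The stand and lid at (255,270) are partly behind the fingers. I'll move further out for a clear view.

Call:
{"name": "send_rows", "arguments": {
  "series": [
    [0, 0, 0, -0.217, -0.09, 0, 1],
    [0, 0, 0, -0.217, -0.09, 0, 1],
    [0, 0, 0, -0.217, -0.09, 0, 1],
    [0, 0, 0, -0.217, -0.09, 0, 1],
    [0, 0, 0, -0.217, -0.09, 0, 1],
    [0, 0, 0, -0.217, -0.09, 0, 1],
    [0, 0, 0, -0.217, -0.09, 0, 1]
  ]
}}

```text
time_s: 2.1
ee_pos: [0.5598, 0.3128, 0.3235]
eef_rot: [3.142, -0.002, -2.705]
force: [-0.0, -0.9, -0.4]
grip_width: 0.0942
```

```bash
python3 - <<'E'
from h import *
c=snap('wrist','wrist2.png'); o=ctrl.get_obs(); print(o['ee_pos'],np.degrees(o['eef_rot']),o['time_s'])
E
```

```text
[0.55926359 0.31281858 0.32436595] [ 1.79993962e+02 -2.62075310e-02 -1.54941107e+02] 2.15
```

View pics/wrist2.png

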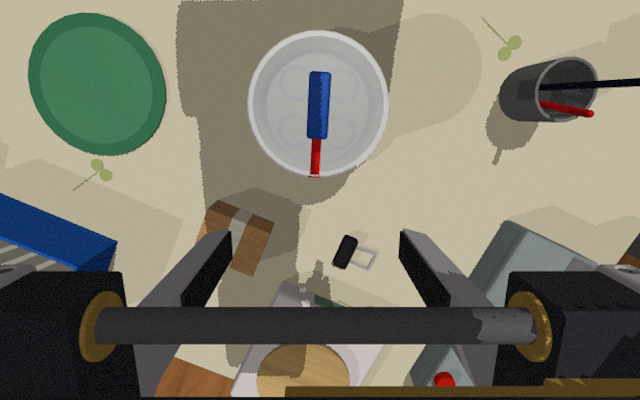

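The stand and lid are now clear. The blue handle runs from (320,72) to (317,138), the red stripe goes on to (315,178), and the rim circle is near (318,104). Next I'll fit these, along with the mat.

```bash
python3 - <<'E'
from h import *
c=ld('wrist2'); hs=cv2.cvtColor(c['pixels'],cv2.COLOR_RGB2HSV).astype(int);H,S,V=hs[...,0],hs[...,1],hs[...,2]
m=((H>105)&(H<130)&(S>120)); m[:,:290]=0;m[:,345:]=0;m[170:]=0
zm=c['z_map']; top=m.copy()
vs,us=np.nonzero(m)
f=F(c);P=[]
for u,v in zip(us,vs):
    d=np.array([(u-c['cx'])/f,(v-c['cy'])/f,1])*zm[v,u]; P.append(c['R'].T@(d-c['t']))
P=np.array(P); print('handle z',np.percentile(P[:,2],[5,50,95]))
T=P[P[:,2]>.158]; sel=P[:,2]>.158
pts=np.stack([us,vs],1)[sel].astype(np.float32); r=cv2.minAreaRect(pts); print(r)
W=np.array([ray(c,u,v,.164) for u,v in pts]); rr=cv2.minAreaRect((W[:,:2]*1000).astype(np.float32)); print('handle',rr)
b=cv2.boxPoints(rr); print(b)
m=((H<6)|(H>172))&(S>120); m[:,:290]=0;m[:,345:]=0;m[190:]=0;m[:130]=0
vs,us=np.nonzero(m); W=np.array([ray(c,u,v,.131) for u,v in zip(us,vs)])[:,:2]; W=W[W[:,0]<.56]
vx=cv2.fitLine((W*1000).astype(np.float32),2,0,.01,.01).ravel(); print('stripe',W.mean(0),np.degrees(np.arctan2(vx[1],vx[0])),len(W))
m=((H>65)&(H<95)&(S>100)).astype(np.uint8); m[:,200:]=0;m[165:]=0
k=max(cv2.findContours(m,0,1)[0],key=cv2.contourArea)[:,0]; W=np.array([ray(c,u,v,.004) for u,v in k])*1000
print('mat',cv2.fitEllipse(W[:,:2].astype(np.float32)))
E
```

```text
handle z [0.16245732 0.16387878 0.16518997]
((318.01385498046875, 104.75077056884766), (20.967668533325195, 66.84136962890625), 3.1798300743103027)
handle ((487.6929626464844, 280.82305908203125), (58.4660530090332, 18.79657745361328), 21.9155330657959)
[[457.06464 278.63126]
 [464.08026 261.19302]
 [518.3213  283.01486]
 [511.30566 300.4531 ]]
stripe [0.53422697 0.29963348] 22.032572 305
mat ((587.457275390625, 0.3849589228630066), (179.79705810546875, 181.20889282226562), 175.19107055664062)
```

```bash
python3 - <<'E'
from h import *
plan([.4875,.2805,.20],202)
E
```

```text
turn [ 0.01 -0.03  3.06] shift [0.0786 0.0011 0.1244] | now [0.5593 0.3128 0.3244] rpy [ 1.7999e+02 -3.0000e-02 -1.5494e+02] q6 -1.56 w 0.0938 t 2.15
```

Call:
{"name": "send_rows", "arguments": {
  "series": [
    [0, 0, 3.05, 0.0786, 0.0011, 0, 1],
    [0, 0, 3.05, 0.0786, 0.0011, 0.05, 1],
    [0, 0, 3.05, 0.0786, 0.0011, 0.1, 1],
    [0, 0, 3.05, 0.0786, 0.0011, 0.14, 0],
    [0, 0, 3.05, 0.0786, 0.0011, 0.16, 0],
    [0, 0, 3.05, 0.0786, 0.0011, 0.172, 0],
    [0, 0, 3.05, 0.0786, 0.0011, 0.172, 0]
  ]
}}

```text
time_s: 2.85
ee_pos: [0.4876, 0.2801, 0.1524]
eef_rot: [-3.142, -0.001, -2.758]
force: [-0.3, 0.1, 0.4]
grip_width: 0.0658
```

```bash
python3 - <<'E'
from h import *
plan([.4875,.2805,.152],202); snap('wrist','wrist3.png')
E
```

```text
turn [-0.   -0.03  0.  ] shift [-0.0001  0.0004  0.0004] | now [0.4876 0.2801 0.1524] rpy [-1.80e+02 -3.00e-02 -1.58e+02] q6 -1.5 w 0.0658 t 2.85
```

View pics/wrist3.png

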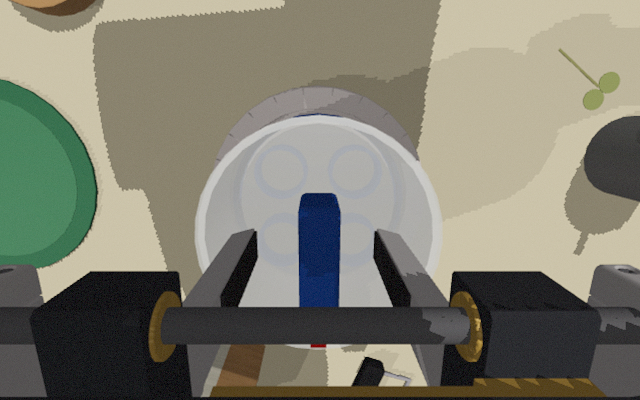

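The handle sits between the jaws and is centred on column 319. I'll close.

Call:
{"name": "send_rows", "arguments": {
  "force": 40,
  "series": [
    [0, 0, 0, 0, 0, 0, -1],
    [0, 0, 0, 0, 0, 0, -1],
    [0, 0, 0, 0, 0, 0, -1],
    [0, 0, 0, 0, 0, 0, -1],
    [0, 0, 0, 0, 0, 0, -1],
    [0, 0, 0, 0, 0, 0, -1],
    [0, 0, 0, 0, 0, -0.01, -1],
    [0, 0, 0, 0, 0, -0.03, -1]
  ]
}}

```text
time_s: 3.7
ee_pos: [0.4877, 0.2793, 0.1817]
eef_rot: [-3.141, -0.004, -2.759]
force: [0.4, -0.0, -3.3]
grip_width: 0.0196
```

Call:
{"name": "send_rows", "arguments": {
  "series": [
    [0, 0, 0, 0, 0, -0.04, -1],
    [0, 0, 0, 0, 0, -0.08, -1],
    [0, 0, 0, 0, 0, -0.1, -1],
    [0, 0, 0, 0, 0, -0.11, -1],
    [0, 0, 0, 0, 0, -0.11, -1]
  ]
}}

```text
time_s: 4.2
ee_pos: [0.4885, 0.2798, 0.2933]
eef_rot: [-3.142, 0.001, -2.759]
force: [0.2, -0.2, -4.4]
grip_width: 0.0198
```

```bash
python3 - <<'E'
from h import *
plan([.587,.0,.136+.09],158); snap('wrist','wrist4.png')
E
```

```text
turn [2.000e-02 6.000e-02 4.395e+01] shift [ 0.0133 -0.2963  0.0673] | now [0.4885 0.2798 0.2933] rpy [-1.8000e+02  7.0000e-02 -1.5805e+02] q6 -1.5 w 0.0198 t 4.2
```

View pics/wrist4.png

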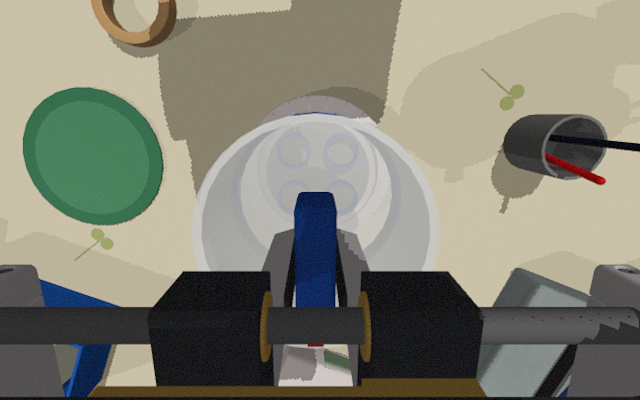

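The lid is off and held. I'll carry it to the mat.

Call:
{"name": "send_rows", "arguments": {
  "series": [
    [0, 0, 4, 0.001, -0.03, 0, -1],
    [0, 0, 10, 0.003, -0.07, 0, -1],
    [0, 0, 17, 0.005, -0.115, 0, -1],
    [0, 0, 24, 0.007, -0.16, 0, -1],
    [0, 0, 31, 0.009, -0.205, 0, -1],
    [0, 0, 38, 0.011, -0.245, 0.02, -1],
    [0, 0, 42, 0.012, -0.28, 0.04, -1],
    [0, 0, 43.9, 0.0133, -0.2963, 0.067, -1]
  ]
}}

```text
time_s: 5.05
ee_pos: [0.5871, -0.0028, 0.2233]
eef_rot: [-3.141, -0.001, 2.754]
force: [-0.1, 0.4, -5.2]
grip_width: 0.02
```

Call:
{"name": "send_rows", "arguments": {
  "series": [
    [0, 0, 0, 0, 0, 0, -1],
    [0, 0, 0, 0, 0, 0, -1]
  ]
}}

```text
time_s: 5.25
ee_pos: [0.5864, 0.0002, 0.2244]
eef_rot: [-3.141, -0.003, 2.759]
force: [0.1, -0.1, -4.2]
grip_width: 0.0196
```

```bash
python3 - <<'E'
from h import *
plan([.587,.0,.136],158); snap('side','side1.png')
E
```

```text
turn [-0.04 -0.15  0.07] shift [-0.0009  0.0001  0.0884] | now [5.864e-01 2.000e-04 2.244e-01] rpy [-1.7996e+02 -1.5000e-01  1.5807e+02] q6 -1.25 w 0.0196 t 5.25
```

View pics/side1.png

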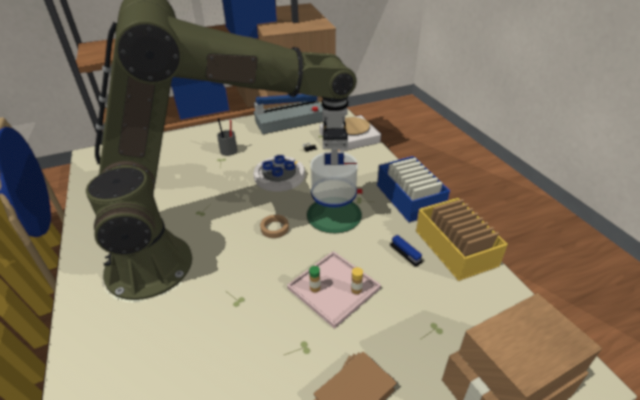

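The side view shows the lid over the mat at (333,190) and the blue sockets uncovered at (277,170). I'll lower it.

Call:
{"name": "send_rows", "arguments": {
  "series": [
    [0, 0, 0, 0, 0, 0.025, -1],
    [0, 0, 0, 0, 0, 0.055, -1],
    [0, 0, 0, 0, 0, 0.075, -1],
    [0, 0, 0, 0, 0, 0.082, -1],
    [0, 0, 0, 0, 0, 0.085, -1],
    [0, 0, 0, 0, 0, 0.087, -1],
    [0, 0, 0, 0, 0, 0.088, -1],
    [0, 0, 0, 0, 0, 0.088, -1]
  ]
}}

```text
time_s: 6.1
ee_pos: [0.5871, 0.0001, 0.1383]
eef_rot: [3.141, 0.001, 2.759]
force: [0.3, -0.7, -4.2]
grip_width: 0.02
```

Call:
{"name": "send_rows", "arguments": {
  "series": [
    [0, 0, 0, 0, 0, 0.001, -1],
    [0, 0, 0, 0, 0, 0.002, -1],
    [0, 0, 0, 0, 0, 0.002, -1]
  ]
}}

```text
time_s: 6.4
ee_pos: [0.5871, 0.0001, 0.1361]
eef_rot: [3.141, 0.001, 2.759]
force: [-0.0, 2.0, 1.2]
grip_width: 0.0199
```

Contact, with the force changing from -4.2 to +1.2. I'll open and retreat upward.

Call:
{"name": "send_rows", "arguments": {
  "series": [
    [0, 0, 0, 0, 0, 0, 0],
    [0, 0, 0, 0, 0, 0, 0],
    [0, 0, 0, 0, 0, 0, 0],
    [0, 0, 0, 0, 0, 0, 0],
    [0, 0, 0, 0, 0, -0.03, 0],
    [0, 0, 0, 0, 0, -0.07, 0.5],
    [0, 0, 0, 0, 0, -0.12, 1],
    [0, 0, 0, 0, 0, -0.16, 1]
  ]
}}

```text
time_s: 7.2
ee_pos: [0.5868, 0.0, 0.2984]
eef_rot: [3.141, 0.002, 2.759]
force: [0.2, -0.4, 1.2]
grip_width: 0.0673
```

```bash
python3 - <<'E'
from h import *
# look at stand: yaw so that camera sees it ; and tray
plan([.56,.31,.30],202)
plan([.53,-.31,.28],158); snap('side','side2.png')
E
```

```text
turn [-1.000e-02  1.000e-01 -4.395e+01] shift [ 0.1407  0.2775 -0.0017] | now [0.5868 0.     0.2984] rpy [1.7997e+02 9.0000e-02 1.5805e+02] q6 -1.25 w 0.0673 t 7.2
turn [0.03 0.09 0.05] shift [-0.0632 -0.3088  0.0183] | now [0.5868 0.     0.2984] rpy [1.7997e+02 9.0000e-02 1.5805e+02] q6 -1.25 w 0.0673 t 7.2
```

View pics/side2.png

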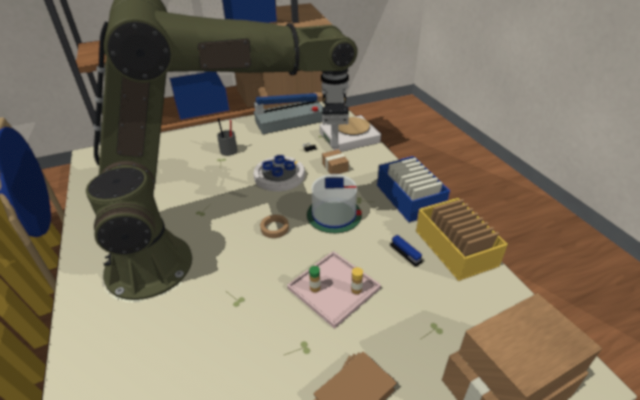

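The lid stands on the mat at (333,205). Next I'll look at the stand from above.

Call:
{"name": "send_rows", "arguments": {
  "series": [
    [0, 0, -43.95, 0.14, 0.2775, 0, 1],
    [0, 0, -43.95, 0.14, 0.2775, 0, 1],
    [0, 0, -43.95, 0.14, 0.2775, 0, 1],
    [0, 0, -43.95, 0.14, 0.2775, 0, 1],
    [0, 0, -43.95, 0.14, 0.2775, 0, 1],
    [0, 0, -43.95, 0.14, 0.2775, 0, 1],
    [0, 0, -43.95, 0.14, 0.2775, 0, 1],
    [0, 0, -43.95, 0.14, 0.2775, 0, 1]
  ]
}}

```text
time_s: 8.05
ee_pos: [0.5603, 0.3111, 0.2947]
eef_rot: [-3.141, -0.001, -2.755]
force: [-0.1, -0.1, 0.2]
grip_width: 0.094
```

Call:
{"name": "send_rows", "arguments": {
  "series": [
    [0, 0, 0, 0, 0, 0, 1],
    [0, 0, 0, 0, 0, 0, 1]
  ]
}}

```text
time_s: 8.25
ee_pos: [0.5612, 0.3081, 0.2957]
eef_rot: [-3.141, 0.0, -2.76]
force: [-0.1, -0.2, -0.2]
grip_width: 0.0935
```

```bash
python3 - <<'E'
from h import *
plan([.56,.31,.30],202); snap('wrist','wrist5.png')
E
```

```text
turn [-0.01  0.01 -0.12] shift [ 0.0005  0.0022 -0.0043] | now [0.5612 0.3081 0.2957] rpy [-1.7999e+02  1.0000e-02 -1.5812e+02] q6 -1.51 w 0.0935 t 8.25
```

View pics/wrist5.png

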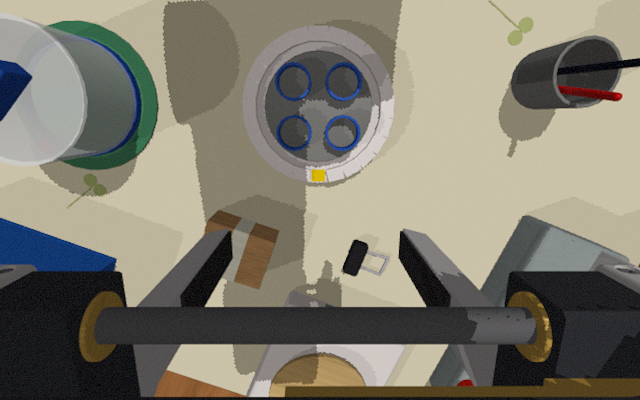

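The four blue rings are at (294,82), (343,82), (294,132) and (342,131), and the yellow notch is at (318,176). I'll measure these.

```bash
python3 - <<'E'
from h import *
c=ld('wrist5'); hs=cv2.cvtColor(c['pixels'],cv2.COLOR_RGB2HSV).astype(int);H,S,V=hs[...,0],hs[...,1],hs[...,2]
m=((H>100)&(H<130)&(S>110)); 
C=[]
for u,v in [(294,82),(343,82),(294,132),(342,131)]:
    mm=np.zeros_like(m,np.uint8); cv2.circle(mm,(u,v),24,1,-1); mm=(mm&m).astype(np.uint8)
    k=np.vstack(cv2.findContours(mm,0,1)[0])[:,0]; k=cv2.convexHull(k)[:,0]
    W=np.array([ray(c,a,b,.058) for a,b in k])*1000; e=cv2.fitEllipse(W[:,:2].astype(np.float32)); print(np.round(e[0],1),np.round(e[1],1)); C.append(e[0])
C=np.array(C); ctr=C.mean(0); print('centre',ctr)
d=C-ctr; print(np.hypot(*d.T),np.degrees(np.arctan2(d[:,1],d[:,0])))
m=(H>20)&(H<35)&(S>150); m[:160]=0;m[190:]=0;m[:,300:340]=m[:,300:340]; m[:,:300]=0;m[:,340:]=0
vs,us=np.nonzero(m); W=np.array([ray(c,u,v,.02) for u,v in zip(us,vs)])*1000; n=W.mean(0)[:2]; print('notch',n,np.hypot(*(n-ctr)),np.degrees(np.arctan2(*(n-ctr)[::-1])))
# stand outer ellipse
E
```

```text
[472.1 244.4] [40.  40.8]
[451.4 296.4] [40.2 41.1]
[524.3 265.3] [40.1 40.6]
[503.4 317.5] [40.2 40.7]
centre [487.81962585 280.89211273]
[39.69463024 39.58127725 39.72179852 39.75398505] [-113.26288672  156.89816119  -23.18766482   66.93981724]
notch [565.59084962 312.59359707] 83.98420896433205 22.17703061888656
```

```bash
python3 - <<'E'
from h import *
plan([.55,-.31,.30],157)
E
```

```text
turn [0.000e+00 2.000e-02 4.488e+01] shift [ 0.2408 -0.5695 -0.0042] | now [0.5612 0.3082 0.2958] rpy [-1.7999e+02  2.0000e-02 -1.5812e+02] q6 -1.51 w 0.0939 t 8.3
```

Call:
{"name": "send_rows", "arguments": {
  "series": [
    [0, 0, 44.9, 0.241, -0.5695, -0.004, 1],
    [0, 0, 44.9, 0.241, -0.5695, -0.004, 1],
    [0, 0, 44.9, 0.241, -0.5695, -0.004, 1],
    [0, 0, 44.9, 0.241, -0.5695, -0.004, 1],
    [0, 0, 44.9, 0.241, -0.5695, -0.004, 1],
    [0, 0, 44.9, 0.241, -0.5695, -0.004, 1],
    [0, 0, 44.9, 0.241, -0.5695, -0.004, 1],
    [0, 0, 44.9, 0.241, -0.5695, -0.004, 1]
  ]
}}

```text
time_s: 9.1
ee_pos: [0.5533, -0.0932, 0.2986]
eef_rot: [3.141, 0.001, 2.74]
force: [1.4, 0.2, 0.5]
grip_width: 0.094
```

```bash
python3 - <<'E'
from h import *
plan([.55,-.31,.30],157)
E
```

```text
turn [0.01 0.05 0.  ] shift [-0.0816 -0.2009 -0.0013] | now [ 0.5533 -0.0932  0.2986] rpy [1.7999e+02 5.0000e-02 1.5700e+02] q6 -1.4 w 0.094 t 9.1
```

Call:
{"name": "send_rows", "arguments": {
  "series": [
    [0, 0, 0, -0.08, -0.2, 0, 1],
    [0, 0, 0, -0.08, -0.2, 0, 1],
    [0, 0, 0, -0.08, -0.2, 0, 1],
    [0, 0, 0, -0.08, -0.2, 0, 1],
    [0, 0, 0, -0.08, -0.2, 0, 1],
    [0, 0, 0, -0.08, -0.2, 0, 1],
    [0, 0, 0, -0.08, -0.2, 0, 1],
    [0, 0, 0, -0.08, -0.2, 0, 1]
  ]
}}

```text
time_s: 9.9
ee_pos: [0.5502, -0.3044, 0.2985]
eef_rot: [3.142, 0.0, 2.743]
force: [0.0, 0.3, -0.2]
grip_width: 0.0945
```

```bash
python3 - <<'E'
from h import *
plan([.55,-.31,.30],157); c=snap('wrist','wrist6.png'); o=ctrl.get_obs()
hs=cv2.cvtColor(c['pixels'],cv2.COLOR_RGB2HSV).astype(int);H,S,V=hs[...,0],hs[...,1],hs[...,2]
for n,m in [('yel',(H>20)&(H<35)&(S>150)),('green',(H>60)&(H<90)&(S>120)),('orange',(H>7)&(H<18)&(S>180)),('red',((H<5)|(H>174))&(S>150))]:
    for k in cv2.findContours(m.astype(np.uint8),0,1)[0]:
        if cv2.contourArea(k)>150:
            W=np.array([ray(c,a,b,.083) for a,b in k[:,0]])*1000; print(n,k[:,0].mean(0),np.round(cv2.fitEllipse(W[:,:2].astype(np.float32)),1) if 0 else cv2.fitEllipse(W[:,:2].astype(np.float32)))
E
```

```text
turn [0.   0.03 0.16] shift [-0.002  -0.0052 -0.0015] | now [ 0.5502 -0.3044  0.2985] rpy [1.8000e+02 3.0000e-02 1.5716e+02] q6 -1.74 w 0.0945 t 9.9
yel [450.59836066 368.73770492] ((853.219970703125, -240.10043334960938), (16.5113525390625, 96.7920913696289), 92.22472381591797)
yel [393.71537002 366.39468691] ((821.3150634765625, -320.6557312011719), (88.49744415283203, 151.78639221191406), 143.79840087890625)
yel [294.01333333 153.90666667] ((515.6514282226562, -316.1268615722656), (27.765560150146484, 29.8283634185791), 40.31715393066406)
green [297.22619048  47.04761905] ((416.82080078125, -269.03594970703125), (26.987390518188477, 29.51141357421875), 81.08828735351562)
green [510.39194139  88.71978022] ((570.37255859375, -44.876163482666016), (138.8483428955078, 146.60475158691406), 178.09518432617188)
red [537.18 166.56] ((633.4786987304688, -71.76648712158203), (14.604708671569824, 19.252195358276367), 146.79071044921875)
red [608.02197802 150.71428571] ((646.7728881835938, 4.376420497894287), (10.639455795288086, 54.98992919921875), 68.34244537353516)
```

View pics/wrist6.png

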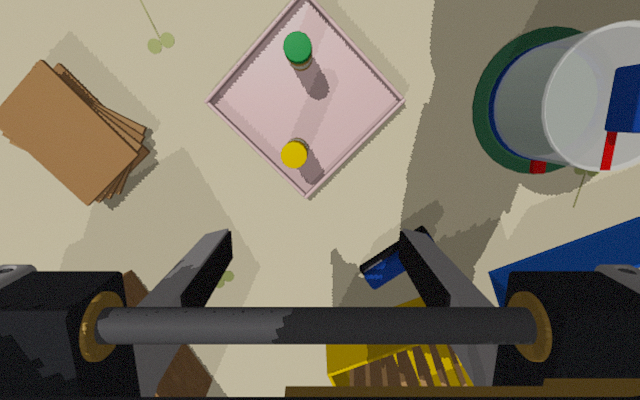

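Only the yellow vial, at (294,154), and the green vial, at (298,47), are in the tray. The lid on the mat is at right. I'll go for the yellow vial.

```bash
python3 - <<'E'
from h import *
plan([.5157,-.3161,.06],157)
E
```

```text
turn [0.   0.03 0.17] shift [ 0.0274 -0.0243  0.2386] | now [ 0.5503 -0.3043  0.2986] rpy [1.8000e+02 3.0000e-02 1.5717e+02] q6 -1.74 w 0.094 t 9.95
```

Call:
{"name": "send_rows", "arguments": {
  "series": [
    [0, 0, 0.2, 0.0274, -0.0243, 0.04, 1],
    [0, 0, 0.2, 0.0274, -0.0243, 0.08, 1],
    [0, 0, 0.2, 0.0274, -0.0243, 0.12, 1],
    [0, 0, 0.2, 0.0274, -0.0243, 0.16, 1],
    [0, 0, 0.2, 0.0274, -0.0243, 0.16, 1]
  ]
}}

```text
time_s: 10.45
ee_pos: [0.5138, -0.3151, 0.1336]
eef_rot: [3.14, -0.008, 2.74]
force: [-0.1, 0.4, -0.0]
grip_width: 0.0942
```

```bash
python3 - <<'E'
from h import *
plan([.5157,-.3161,.06],157); c=snap('wrist','wrist7.png')
E
```

```text
turn [ 0.1  -0.45 -0.03] shift [-0.0027 -0.0003  0.0736] | now [ 0.5138 -0.3151  0.1336] rpy [179.9   -0.45 156.97] q6 -1.78 w 0.0942 t 10.45
```

View pics/wrist7.png

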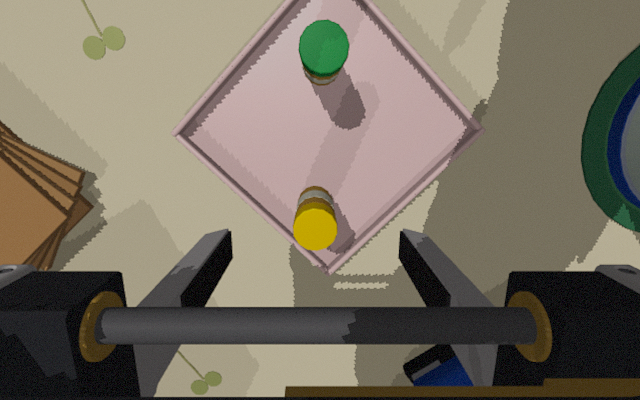

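The yellow cap is centred between the jaws at column 315. I'll descend and grip.

Call:
{"name": "send_rows", "arguments": {
  "force": 20,
  "series": [
    [0, 0, 0, -0.001, 0, 0.03, 1],
    [0, 0, 0, -0.001, 0, 0.06, 1],
    [0, 0, 0, -0.001, 0, 0.075, 1],
    [0, 0, 0, -0.001, 0, 0.075, 1],
    [0, 0, 0, -0.001, 0, 0.075, -1],
    [0, 0, 0, -0.001, 0, 0.075, -1],
    [0, 0, 0, -0.001, 0, 0.075, -1],
    [0, 0, 0, -0.001, 0, 0.075, -1]
  ]
}}

```text
time_s: 11.3
ee_pos: [0.5166, -0.3179, 0.064]
eef_rot: [-3.141, 0.001, 2.738]
force: [0.0, 1.0, -0.3]
grip_width: 0.0653
```

Call:
{"name": "send_rows", "arguments": {
  "series": [
    [0, 0, 0, 0, 0, 0, -1],
    [0, 0, 0, 0, 0, 0, -1],
    [0, 0, 0, 0, 0, 0, -1]
  ]
}}

```text
time_s: 11.6
ee_pos: [0.5163, -0.3177, 0.0631]
eef_rot: [-3.142, -0.0, 2.738]
force: [-0.7, 0.1, -0.2]
grip_width: 0.0411
```

```bash
python3 - <<'E'
from h import *
plan([.5157,-.3161,.06],157); c=snap('wrist','wrist8.png')
E
```

```text
turn [-0.  -0.  -0.1] shift [0.0011 0.0012 0.0031] | now [ 0.5163 -0.3177  0.0631] rpy [-180.    -0.   156.9] q6 -1.78 w 0.0411 t 11.6
```

View pics/wrist8.png

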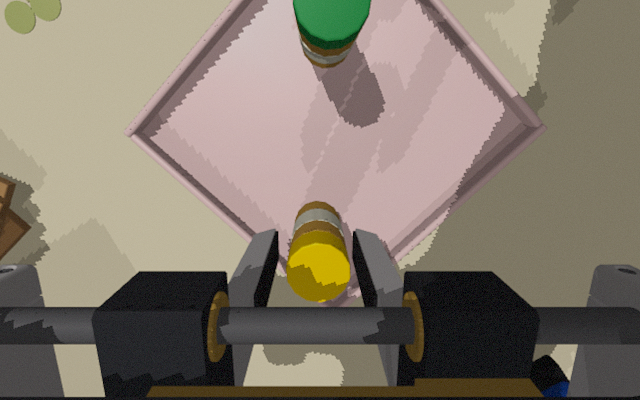

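Call:
{"name": "send_rows", "arguments": {
  "series": [
    [0, 0, 0, 0, 0, 0, -1],
    [0, 0, 0, 0, 0, 0, -1],
    [0, 0, 0, 0, 0, 0, -1],
    [0, 0, 0, 0, 0, 0, -1],
    [0, 0, 0, 0, 0, -0.01, -1],
    [0, 0, 0, 0, 0, -0.04, -1],
    [0, 0, 0, 0, 0, -0.08, -1],
    [0, 0, 0, 0, 0, -0.12, -1]
  ]
}}

```text
time_s: 12.45
ee_pos: [0.516, -0.3175, 0.1851]
eef_rot: [3.142, -0.0, 2.738]
force: [0.2, 0.1, -0.1]
grip_width: 0.0297
```

Call:
{"name": "send_rows", "arguments": {
  "series": [
    [0, 0, 0, 0, 0, 0, -1],
    [0, 0, 0, 0, 0, 0, -1],
    [0, 0, 0, 0, 0, 0, -1]
  ]
}}

```text
time_s: 12.75
ee_pos: [0.5158, -0.3174, 0.182]
eef_rot: [3.141, -0.002, 2.738]
force: [-0.2, 0.5, -1.7]
grip_width: 0.0296
```

```bash
python3 - <<'E'
from h import *
plan([.5157,-.3161,.06],157); c=snap('wrist','wrist9.png'); o=ctrl.get_obs()
hs=cv2.cvtColor(c['pixels'],cv2.COLOR_RGB2HSV).astype(int);H,S,V=hs[...,0],hs[...,1],hs[...,2]
m=(H>20)&(H<35)&(S>150);m[:200]=0;m[306:]=0;m[:,:270]=0;m[:,370:]=0
R0=Ro.from_euler('xyz',o['eef_rot']).as_matrix()
z=o['ee_pos'][2]-.058+.078
k=max(cv2.findContours(m.astype(np.uint8),0,1)[0],key=cv2.contourArea)[:,0]
W=np.array([ray(c,a,b,z) for a,b in k]); T=(W-o['ee_pos'])@R0; print('tool y range',T[:,1].min(),T[:,1].max(),'x range',T[:,0].min(),T[:,0].max()); e=cv2.fitEllipse((T[:,:2]*1000).astype(np.float32)); print(e)
E
```

```text
turn [ 0.02 -0.11 -0.1 ] shift [0.0004 0.0011 0.122 ] | now [ 0.5158 -0.3174  0.182 ] rpy [ 1.7998e+02 -1.1000e-01  1.5690e+02] q6 -1.78 w 0.0296 t 12.75
tool y range -0.015419945340380254 0.014347912979255644 x range -0.013541022398578177 0.02101289734299368
((3.575263023376465, -0.5475074052810669), (29.16421890258789, 34.59169387817383), 88.8761978149414)
```

View pics/wrist9.png

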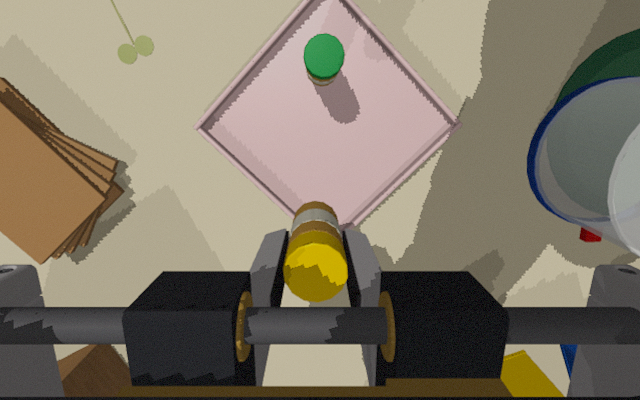

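The yellow vial is held upright and centred to about 1 mm. I'll carry it over to socket 3, at (524,265) mm.

```bash
python3 - <<'E'
from h import *
plan([.5252,.2649,.25],157)
E
```

```text
turn [ 0.02 -0.13 -0.1 ] shift [ 0.22    0.5393 -0.0675] | now [ 0.5158 -0.3174  0.1818] rpy [ 1.7998e+02 -1.3000e-01  1.5690e+02] q6 -1.78 w 0.0297 t 12.8
```

Call:
{"name": "send_rows", "arguments": {
  "series": [
    [0, 0, 0, 0, 0, -0.03, -1],
    [0, 0, 0, 0.01, 0.025, -0.07, -1],
    [0, 0, 0, 0.025, 0.065, -0.07, -1],
    [0, 0, 0, 0.043, 0.105, -0.07, -1],
    [0, 0, 0, 0.06, 0.147, -0.07, -1],
    [0, 0, 0, 0.077, 0.189, -0.07, -1],
    [0, 0, 0, 0.094, 0.231, -0.07, -1],
    [0, 0, 0, 0.111, 0.273, -0.07, -1]
  ]
}}

```text
time_s: 13.6
ee_pos: [0.5207, -0.0212, 0.2521]
eef_rot: [-3.141, -0.002, 2.738]
force: [-0.2, -0.1, -0.7]
grip_width: 0.0299
```

Call:
{"name": "send_rows", "arguments": {
  "series": [
    [0, 0, 0, 0.017, 0.042, 0, -1],
    [0, 0, 0, 0.034, 0.084, 0, -1],
    [0, 0, 0, 0.052, 0.126, 0, -1],
    [0, 0, 0, 0.069, 0.168, 0, -1],
    [0, 0, 0, 0.086, 0.21, 0, -1],
    [0, 0, 0, 0.1, 0.244, 0, -1],
    [0, 0, 0, 0.109, 0.266, 0, -1],
    [0, 0, 0, 0.109, 0.266, 0, -1]
  ]
}}

```text
time_s: 14.4
ee_pos: [0.5247, 0.2668, 0.2514]
eef_rot: [-3.14, -0.002, 2.741]
force: [0.1, -0.1, -0.7]
grip_width: 0.0294
```

Call:
{"name": "send_rows", "arguments": {
  "series": [
    [0, 0, 0, 0, 0, 0, -1],
    [0, 0, 0, 0, 0, 0, -1]
  ]
}}

```text
time_s: 14.6
ee_pos: [0.5254, 0.2635, 0.2526]
eef_rot: [-3.141, -0.001, 2.738]
force: [-0.6, -0.6, -1.2]
grip_width: 0.0294
```

```bash
python3 - <<'E'
from h import *
plan([.5252,.2649,.13],157)
E
```

```text
turn [-0.05 -0.03 -0.15] shift [0.0007 0.0013 0.1226] | now [0.5254 0.2635 0.2526] rpy [-1.7995e+02 -3.0000e-02  1.5685e+02] q6 -0.76 w 0.0294 t 14.6
```

Call:
{"name": "send_rows", "arguments": {
  "series": [
    [0, 0, 0, 0.0006, 0.0013, 0.04, -1],
    [0, 0, 0, 0.0006, 0.0013, 0.08, -1],
    [0, 0, 0, 0.0006, 0.0013, 0.11, -1],
    [0, 0, 0, 0.0006, 0.0013, 0.126, -1],
    [0, 0, 0, 0.0006, 0.0013, 0.126, -1],
    [0, 0, 0, 0.0006, 0.0013, 0.126, -1]
  ]
}}

```text
time_s: 15.2
ee_pos: [0.5258, 0.2653, 0.1279]
eef_rot: [3.141, 0.0, 2.737]
force: [-0.7, 0.0, -0.5]
grip_width: 0.0294
```

```bash
python3 - <<'E'
from h import *
plan([.5252,.2649,.098],157); c=snap('wrist','wrist10.png')
print(proj(c,[.5243,.2653,.058]),proj(c,[.4514,.2964,.058]))
E
```

```text
turn [ 0.02  0.02 -0.15] shift [ 0.0004 -0.0006  0.0299] | now [0.5258 0.2653 0.1279] rpy [1.7998e+02 2.0000e-02 1.5685e+02] q6 -0.76 w 0.0294 t 15.2
[315.11547405 214.38492765] [315.04145197  97.43555515]
```

View pics/wrist10.png

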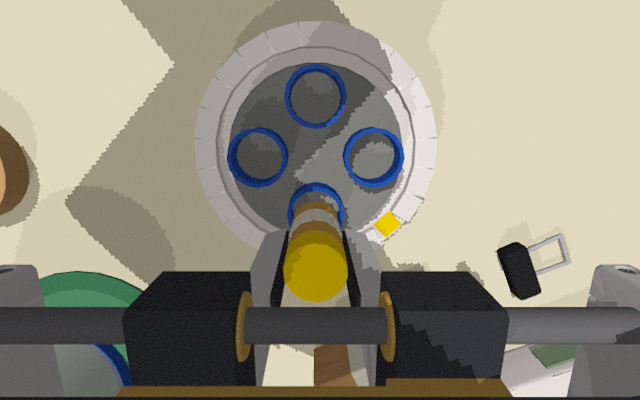

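The yellow vial is lined up over the bottom ring at (316,208). I'll lower it in.

Call:
{"name": "send_rows", "arguments": {
  "series": [
    [0, 0, 0, 0.0004, -0.0006, 0.008, -1],
    [0, 0, 0, 0.0004, -0.0006, 0.016, -1],
    [0, 0, 0, 0.0004, -0.0006, 0.022, -1],
    [0, 0, 0, 0.0004, -0.0006, 0.026, -1],
    [0, 0, 0, 0.0004, -0.0006, 0.028, -1],
    [0, 0, 0, 0.0004, -0.0006, 0.028, -1]
  ]
}}

```text
time_s: 15.85
ee_pos: [0.5247, 0.2654, 0.0988]
eef_rot: [-3.141, -0.0, 2.738]
force: [-0.3, 0.5, -1.4]
grip_width: 0.03
```

Call:
{"name": "send_rows", "arguments": {
  "series": [
    [0, 0, 0, 0, 0, 0.001, -1],
    [0, 0, 0, 0, 0, 0.001, 0.2],
    [0, 0, 0, 0, 0, 0.001, 0.2],
    [0, 0, 0, 0, 0, 0.001, 0.2],
    [0, 0, 0, 0, 0, 0.001, 0.2],
    [0, 0, 0, 0, 0, 0.001, 0.2],
    [0, 0, 0, 0, 0, -0.02, 0.2],
    [0, 0, 0, 0, 0, -0.06, 0.5]
  ]
}}

```text
time_s: 16.65
ee_pos: [0.5236, 0.2649, 0.1573]
eef_rot: [-3.138, -0.004, 2.738]
force: [-0.6, -0.5, 0.8]
grip_width: 0.0615
```

Call:
{"name": "send_rows", "arguments": {
  "series": [
    [0, 0, 0, 0, 0, -0.04, 1],
    [0, 0, 0, 0, 0, -0.08, 1],
    [0, 0, 0, 0, 0, -0.09, 1],
    [0, 0, 0, 0, 0, -0.09, 1]
  ]
}}

```text
time_s: 17.05
ee_pos: [0.5251, 0.2656, 0.2505]
eef_rot: [3.14, 0.002, 2.738]
force: [-0.4, 0.4, -0.5]
grip_width: 0.092
```

```bash
python3 - <<'E'
from h import *
plan([.4178,-.2694,.22],157); c=snap('wrist','wrist11.png')
E
```

```text
turn [ 0.12  0.11 -0.1 ] shift [-0.1111 -0.5343  0.0296] | now [0.5251 0.2656 0.2505] rpy [1.7988e+02 1.1000e-01 1.5690e+02] q6 -0.76 w 0.092 t 17.05
```

View pics/wrist11.png

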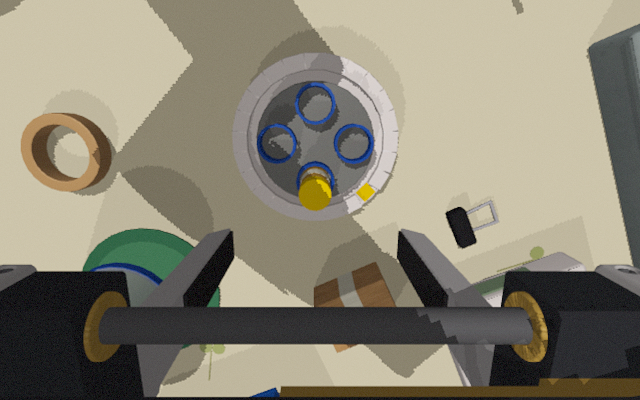

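The yellow vial stands in its ring at (315,190). Next is the green one.

Call:
{"name": "send_rows", "arguments": {
  "series": [
    [0, 0, 0, -0.111, -0.534, 0, 1],
    [0, 0, 0, -0.111, -0.534, 0, 1],
    [0, 0, 0, -0.111, -0.534, 0, 1],
    [0, 0, 0, -0.111, -0.534, 0, 1],
    [0, 0, 0, -0.111, -0.534, 0, 1],
    [0, 0, 0, -0.111, -0.534, 0, 1],
    [0, 0, 0, -0.111, -0.534, 0, 1],
    [0, 0, 0, -0.111, -0.534, 0, 1]
  ]
}}

```text
time_s: 17.9
ee_pos: [0.4446, -0.1283, 0.2473]
eef_rot: [-3.141, -0.003, 2.739]
force: [0.5, -0.0, -0.9]
grip_width: 0.0937
```

```bash
python3 - <<'E'
from h import *
plan([.4178,-.2694,.18],157)
E
```

```text
turn [-0.01 -0.16 -0.09] shift [-0.0308 -0.1403  0.0672] | now [ 0.4446 -0.1283  0.2473] rpy [-1.7999e+02 -1.6000e-01  1.5691e+02] q6 -1.53 w 0.0937 t 17.9
```

Call:
{"name": "send_rows", "arguments": {
  "series": [
    [0, 0, 0, -0.03, -0.138, 0.067, 1],
    [0, 0, 0, -0.03, -0.138, 0.067, 1],
    [0, 0, 0, -0.03, -0.138, 0.067, 1],
    [0, 0, 0, -0.03, -0.138, 0.067, 1],
    [0, 0, 0, -0.03, -0.138, 0.067, 1],
    [0, 0, 0, -0.03, -0.138, 0.067, 1],
    [0, 0, 0, -0.03, -0.138, 0.067, 1]
  ]
}}

```text
time_s: 18.6
ee_pos: [0.4199, -0.2643, 0.1824]
eef_rot: [-3.142, 0.001, 2.74]
force: [0.0, 0.6, -0.6]
grip_width: 0.0942
```

```bash
python3 - <<'E'
from h import *
plan([.4178,-.2694,.063],157); c=snap('wrist','wrist12.png')
hs=cv2.cvtColor(c['pixels'],cv2.COLOR_RGB2HSV).astype(int);H,S,V=hs[...,0],hs[...,1],hs[...,2]
m=(H>60)&(H<90)&(S>120)
for k in cv2.findContours(m.astype(np.uint8),0,1)[0]:
    if cv2.contourArea(k)>200:
        W=np.array([ray(c,a,b,.083) for a,b in k[:,0]])*1000; print(k[:,0].mean(0),cv2.fitEllipse(W[:,:2].astype(np.float32)))
E
```

```text
turn [-0.    0.03 -0.01] shift [ 0.     -0.0055  0.1194] | now [ 0.4199 -0.2643  0.1824] rpy [-1.8000e+02  3.0000e-02  1.5699e+02] q6 -1.8 w 0.0942 t 18.6
[309.2952381  200.26666667] ((414.16876220703125, -267.8657531738281), (27.789995193481445, 30.412893295288086), 63.94770050048828)
[597.37317073 180.69268293] ((487.20538330078125, -57.497562408447266), (49.732643127441406, 86.39457702636719), 176.26632690429688)
```

View pics/wrist12.png

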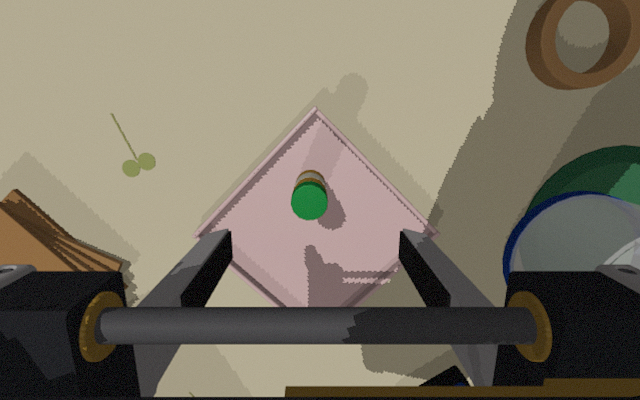

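Call:
{"name": "send_rows", "arguments": {
  "series": [
    [0, 0, 0, 0.0025, -0.0045, 0.04, 1],
    [0, 0, 0, 0.0025, -0.0045, 0.08, 1],
    [0, 0, 0, 0.0025, -0.0045, 0.11, 1],
    [0, 0, 0, 0.0025, -0.0045, 0.119, 1],
    [0, 0, 0, 0.0025, -0.0045, 0.119, 0.5],
    [0, 0, 0, 0.0025, -0.0045, 0.119, 0]
  ]
}}

```text
time_s: 19.25
ee_pos: [0.4162, -0.2688, 0.0647]
eef_rot: [-3.141, 0.002, 2.739]
force: [-0.3, -0.1, 0.5]
grip_width: 0.0812
```

```bash
python3 - <<'E'
from h import *
plan([.415,-.268,.063],157); c=snap('wrist','wrist13.png')
E
```

```text
turn [-0.03  0.12 -0.07] shift [0.0014 0.0003 0.0017] | now [ 0.4162 -0.2688  0.0647] rpy [-1.7997e+02  1.2000e-01  1.5693e+02] q6 -1.82 w 0.0812 t 19.25
```

View pics/wrist13.png

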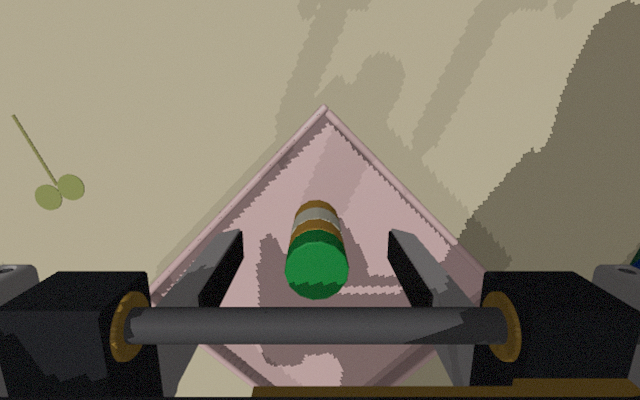

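The green cap is centred at column 317, with its lower edge at row 299. I'll grip and lift.

Call:
{"name": "send_rows", "arguments": {
  "series": [
    [0, 0, 0, 0.001, 0, 0.001, -1],
    [0, 0, 0, 0.001, 0, 0.001, -1],
    [0, 0, 0, 0.001, 0, 0.001, -1],
    [0, 0, 0, 0.001, 0, 0.001, -1],
    [0, 0, 0, 0.001, 0, 0.001, -1],
    [0, 0, 0, 0.001, 0, 0.001, -1],
    [0, 0, 0, 0.001, 0, 0.001, -1],
    [0, 0, 0, 0.001, 0, 0.001, -1]
  ]
}}

```text
time_s: 20.1
ee_pos: [0.4145, -0.2682, 0.0621]
eef_rot: [3.142, -0.0, 2.738]
force: [-0.4, 0.9, 0.2]
grip_width: 0.0292
```

Call:
{"name": "send_rows", "arguments": {
  "series": [
    [0, 0, 0, 0, 0, -0.01, -1],
    [0, 0, 0, 0, 0, -0.04, -1],
    [0, 0, 0, 0, 0, -0.08, -1],
    [0, 0, 0, 0, 0, -0.12, -1],
    [0, 0, 0, 0, 0, -0.16, -1],
    [0, 0, 0, 0, 0, -0.185, -1],
    [0, 0, 0, 0, 0, -0.19, -1],
    [0, 0, 0, 0, 0, -0.19, -1]
  ]
}}

```text
time_s: 20.9
ee_pos: [0.4144, -0.2682, 0.2524]
eef_rot: [-3.141, 0.001, 2.738]
force: [-0.2, -0.4, -1.1]
grip_width: 0.0297
```

```bash
python3 - <<'E'
from h import *
c=snap('wrist','wrist14.png'); o=ctrl.get_obs()
hs=cv2.cvtColor(c['pixels'],cv2.COLOR_RGB2HSV).astype(int);H,S,V=hs[...,0],hs[...,1],hs[...,2]
m=(H>60)&(H<90)&(S>120);m[:200]=0;m[306:]=0;m[:,:270]=0;m[:,370:]=0
R0=Ro.from_euler('xyz',o['eef_rot']).as_matrix()
z=o['ee_pos'][2]-.058+.078
k=max(cv2.findContours(m.astype(np.uint8),0,1)[0],key=cv2.contourArea)[:,0]
W=np.array([ray(c,a,b,z) for a,b in k]); T=(W-o['ee_pos'])@R0; print('tool y range',T[:,1].min(),T[:,1].max(),'x range',T[:,0].min(),T[:,0].max())
plan([.4525,.296,.25],157)
E
```

```text
tool y range -0.015705035193248465 0.014388683837070619 x range -0.016475009400674742 0.01810540317676182
turn [ 0.01 -0.06 -0.1 ] shift [0.1859 0.5338 0.0016] | now [ 0.4141 -0.268   0.2512] rpy [ 1.7999e+02 -6.0000e-02  1.5690e+02] q6 -1.82 w 0.0299 t 20.95
```

View pics/wrist14.png

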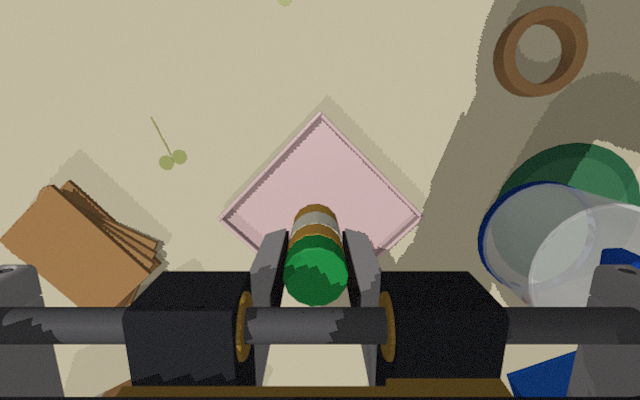

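The green vial is held and sits about 1 mm off the tool axis in -x. I'll carry it to socket 1, at (451,296) mm.

Call:
{"name": "send_rows", "arguments": {
  "series": [
    [0, 0, 0, 0.01, 0.027, 0, -1],
    [0, 0, 0, 0.024, 0.069, 0, -1],
    [0, 0, 0, 0.038, 0.111, 0, -1],
    [0, 0, 0, 0.053, 0.153, 0, -1],
    [0, 0, 0, 0.067, 0.195, 0, -1],
    [0, 0, 0, 0.082, 0.237, 0, -1],
    [0, 0, 0, 0.097, 0.279, 0, -1],
    [0, 0, 0, 0.112, 0.321, 0, -1]
  ]
}}

```text
time_s: 21.75
ee_pos: [0.4366, 0.0728, 0.2505]
eef_rot: [-3.14, -0.002, 2.738]
force: [0.6, -0.3, -0.6]
grip_width: 0.0295
```

Call:
{"name": "send_rows", "arguments": {
  "series": [
    [0, 0, 0, 0.015, 0.042, 0, -1],
    [0, 0, 0, 0.03, 0.084, 0, -1],
    [0, 0, 0, 0.044, 0.126, 0, -1],
    [0, 0, 0, 0.058, 0.168, 0, -1],
    [0, 0, 0, 0.07, 0.2, 0, -1],
    [0, 0, 0, 0.0755, 0.213, 0, -1],
    [0, 0, 0, 0.0755, 0.213, 0, -1],
    [0, 0, 0, 0.0755, 0.213, 0, -1]
  ]
}}

```text
time_s: 22.55
ee_pos: [0.4513, 0.2956, 0.2512]
eef_rot: [-3.14, -0.001, 2.738]
force: [-0.4, -0.7, -0.7]
grip_width: 0.0296
```

```bash
python3 - <<'E'
from h import *
plan([.4505,.2968,.128],157)
E
```

```text
turn [-0.09 -0.05 -0.11] shift [0.0011 0.0009 0.1232] | now [0.4513 0.2956 0.2512] rpy [-1.7991e+02 -5.0000e-02  1.5689e+02] q6 -0.66 w 0.0296 t 22.55
```

Call:
{"name": "send_rows", "arguments": {
  "series": [
    [0, 0, 0, 0.001, 0.0009, 0.04, -1],
    [0, 0, 0, 0.001, 0.0009, 0.08, -1],
    [0, 0, 0, 0.001, 0.0009, 0.11, -1],
    [0, 0, 0, 0.001, 0.0009, 0.125, -1],
    [0, 0, 0, 0.001, 0.0009, 0.125, -1],
    [0, 0, 0, 0.001, 0.0009, 0.125, -1]
  ]
}}

```text
time_s: 23.15
ee_pos: [0.4514, 0.297, 0.1279]
eef_rot: [3.141, 0.0, 2.737]
force: [-0.1, -0.5, -0.1]
grip_width: 0.0294
```

```bash
python3 - <<'E'
from h import *
plan([.4505,.2968,.098],157); c=snap('wrist','wrist15.png')
E
```

```text
turn [ 0.02  0.02 -0.17] shift [ 0.0007 -0.0005  0.0299] | now [0.4514 0.297  0.1279] rpy [1.7998e+02 2.0000e-02 1.5683e+02] q6 -0.65 w 0.0294 t 23.15
```

View pics/wrist15.png

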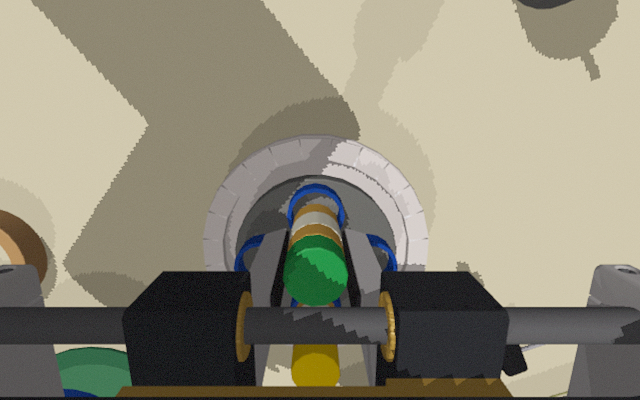

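The green vial is lined up over the ring at (316,205), with the yellow one standing behind it at (316,365). I'll lower it.

Call:
{"name": "send_rows", "arguments": {
  "series": [
    [0, 0, 0, 0.0005, -0.0005, 0.008, -1],
    [0, 0, 0, 0.0005, -0.0005, 0.016, -1],
    [0, 0, 0, 0.0005, -0.0005, 0.022, -1],
    [0, 0, 0, 0.0005, -0.0005, 0.026, -1],
    [0, 0, 0, 0.0005, -0.0005, 0.029, -1],
    [0, 0, 0, 0.0005, -0.0005, 0.03, -1],
    [0, 0, 0, 0.0005, -0.0005, 0.03, -1]
  ]
}}

```text
time_s: 23.9
ee_pos: [0.4503, 0.2976, 0.0972]
eef_rot: [3.141, 0.0, 2.739]
force: [0.5, 0.2, -0.5]
grip_width: 0.0298
```

Call:
{"name": "send_rows", "arguments": {
  "series": [
    [0, 0, 0, 0, 0, 0, 0.2],
    [0, 0, 0, 0, 0, 0, 0.2],
    [0, 0, 0, 0, 0, 0, 0.2],
    [0, 0, 0, 0, 0, 0, 0.2],
    [0, 0, 0, 0, 0, 0, 0.2],
    [0, 0, 0, 0, 0, -0.02, 0.2],
    [0, 0, 0, 0, 0, -0.06, 0.5],
    [0, 0, 0, 0, 0, -0.1, 1]
  ]
}}

```text
time_s: 24.7
ee_pos: [0.4499, 0.2973, 0.198]
eef_rot: [-3.141, -0.001, 2.738]
force: [0.4, 0.7, -0.6]
grip_width: 0.0692
```

```bash
python3 - <<'E'
from h import *
plan([.555,.26,.32],157)
E
```

```text
turn [-0.06 -0.05 -0.1 ] shift [-0.1112  0.0068 -0.1221] | now [0.4499 0.2973 0.198 ] rpy [-1.7994e+02 -5.0000e-02  1.5690e+02] q6 -0.65 w 0.0692 t 24.7
```

Call:
{"name": "send_rows", "arguments": {
  "series": [
    [0, 0, 0, -0.02, 0.001, -0.045, 1],
    [0, 0, 0, -0.05, 0.003, -0.08, 1],
    [0, 0, 0, -0.09, 0.005, -0.11, 1],
    [0, 0, 0, -0.12, 0.007, -0.12, 1],
    [0, 0, 0, -0.12, 0.007, -0.12, 1],
    [0, 0, 0, -0.12, 0.007, -0.12, 1]
  ]
}}

```text
time_s: 25.3
ee_pos: [0.5634, 0.2567, 0.3164]
eef_rot: [-3.141, -0.001, 2.738]
force: [0.0, -0.3, -0.2]
grip_width: 0.0939
```

```bash
python3 - <<'E'
from h import *
c=snap('wrist','wrist16.png'); plan([.66,.0,.32],158)
hs=cv2.cvtColor(c['pixels'],cv2.COLOR_RGB2HSV).astype(int);H,S,V=hs[...,0],hs[...,1],hs[...,2]
for n,m in [('yel',(H>20)&(H<35)&(S>150)),('green',(H>60)&(H<90)&(S>120))]:
    for k in cv2.findContours(m.astype(np.uint8),0,1)[0]:
        if cv2.contourArea(k)>150:
            W=np.array([ray(c,a,b,.118) for a,b in k[:,0]])*1000; print(n,k[:,0].mean(0),cv2.fitEllipse(W[:,:2].astype(np.float32)))
E
```

```text
turn [-0.05 -0.06 -1.1 ] shift [-0.1902 -0.1983 -0.0037] | now [0.5628 0.2571 0.3163] rpy [-1.7995e+02 -6.0000e-02  1.5690e+02] q6 -0.8 w 0.094 t 25.35
yel [308.575 144.45 ] ((524.0493774414062, 265.3294982910156), (28.464868545532227, 28.727689743041992), 55.08664321899414)
green [162.97682119 207.79470199] ((553.3040161132812, 70.61747741699219), (100.86750030517578, 120.34686279296875), 169.6220703125)
green [308.23255814  64.43023256] ((451.8780517578125, 296.27081298828125), (28.351463317871094, 28.706382751464844), 69.2158203125)
```

View pics/wrist16.png

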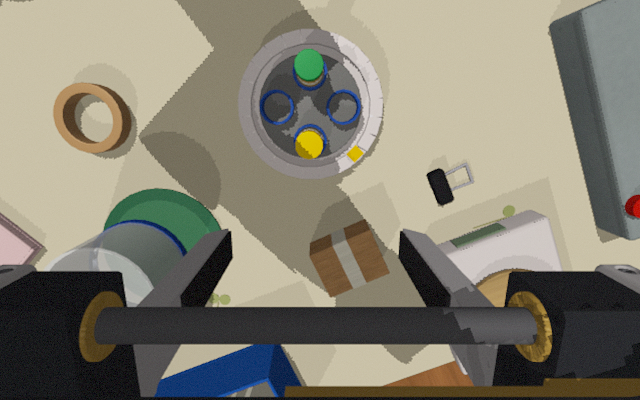

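Both vials stand within 1 mm of the socket axes. Next I'll look at the lid, which may have been knocked.

Call:
{"name": "send_rows", "arguments": {
  "series": [
    [0, 0, 0, -0.18, -0.21, 0, 1],
    [0, 0, 0, -0.18, -0.21, 0, 1],
    [0, 0, 0, -0.18, -0.21, 0, 1],
    [0, 0, 0, -0.18, -0.21, 0, 1],
    [0, 0, 0, -0.18, -0.21, 0, 1],
    [0, 0, 0, -0.18, -0.21, 0, 1],
    [0, 0, 0, -0.18, -0.21, 0, 1],
    [0, 0, 0, -0.18, -0.21, 0, 1]
  ]
}}

```text
time_s: 26.15
ee_pos: [0.6461, -0.0061, 0.3168]
eef_rot: [-3.142, -0.001, 2.739]
force: [0.9, 0.4, -0.3]
grip_width: 0.0938
```

```bash
python3 - <<'E'
from h import *
c=snap('wrist','wrist17.png'); o=ctrl.get_obs(); print(o['ee_pos'],np.degrees(o['eef_rot']))
print(proj(c,[.587,0,.148]))
E
```

```text
[ 0.64607797 -0.00552173  0.31701284] [ 1.79996232e+02 -2.32585479e-02  1.56966393e+02]
[297.38320921 128.92479997]
```

View pics/wrist17.png

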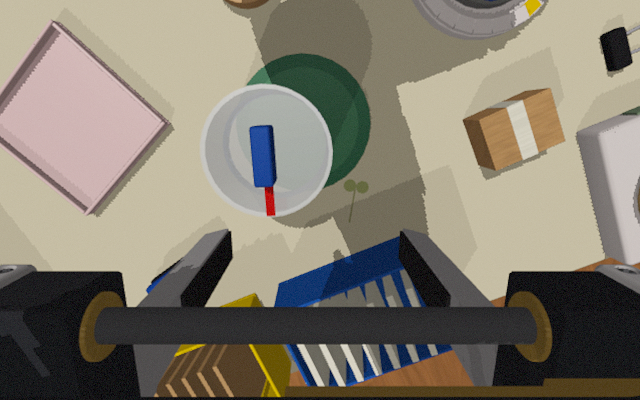

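The lid has been knocked. Its handle is now at (262,156), where (297,129) was expected. I'll measure its pose and tilt.

```bash
cat > lid.py <<'E'
from h import *
import sys
def lid(c,box,mode='wrist'):
    u0,v0,u1,v1=box
    hs=cv2.cvtColor(c['pixels'],cv2.COLOR_RGB2HSV).astype(int);H,S,V=hs[...,0],hs[...,1],hs[...,2]
    m=(H>105)&(H<130)&(S>120); b=np.zeros_like(m); b[v0:v1,u0:u1]=1; m&=b
    f=F(c); vs,us=np.nonzero(m); zz=c['z_map'][vs,us]
    P=(np.stack([(us-c['cx'])/f*zz,(vs-c['cy'])/f*zz,zz],1)-c['t'])@c['R']
    zt=np.percentile(P[:,2],70); T=np.abs(P[:,2]-zt)<.008
    A=np.c_[P[T][:,:2]-P[T][:,:2].mean(0),np.ones(T.sum())]; s=np.linalg.lstsq(A,P[T][:,2],rcond=None)[0]
    print('handle top z',s[2],'slopes deg',np.degrees(np.arctan(s[:2])))
    W=np.array([ray(c,u,v,s[2]) for u,v in zip(us[T],vs[T])]); print('rect',cv2.minAreaRect((W[:,:2]*1000).astype(np.float32)))
    m=((H<6)|(H>172))&(S>120)&b; vs,us=np.nonzero(m); W2=np.array([ray(c,u,v,s[2]-.033) for u,v in zip(us,vs)]); d=W2.mean(0)-W.mean(0); print('stripe dir',np.degrees(np.arctan2(d[1],d[0])),'red px',len(us),W2.mean(0))
    zs=c['z_map'][vs,us]; print('stripe z', np.median(((np.stack([(us-c['cx'])/f*zs,(vs-c['cy'])/f*zs,zs],1)-c['t'])@c['R'])[:,2]))
E
python3 - <<'E'
from lid import *
c=ld('wrist17'); lid(c,(240,115,290,220))
snap('top','top2.png'); snap('side','side3.png')
# lid top plane from depth
f=F(c)
pts=[]
for u,v in [(225,130),(225,160),(240,190),(300,120),(310,150),(300,180),(262,105),(285,195)]:
    z=c['z_map'][v,u]; X=c['R'].T@(np.array([(u-c['cx'])/f*z,(v-c['cy'])/f*z,z])-c['t']); print((u,v),np.round(X,4))
E
```

```text
handle top z 0.14765479261636494 slopes deg [-0.939032   -3.42960883]
rect ((597.705322265625, -42.12550354003906), (20.40512466430664, 58.66624069213867), 69.51658630371094)
stripe dir -21.79918222162837 red px 243 [ 0.64686283 -0.06192604  0.11465479]
stripe z 0.1152626072578349
(225, 130) [ 0.5588 -0.0723  0.1148]
(225, 160) [ 0.587  -0.0868  0.1136]
(240, 190) [ 0.6229 -0.0866  0.1134]
(300, 120) [0.5803 0.004  0.114 ]
(310, 150) [0.6129 0.0013 0.1143]
(300, 180) [ 0.6384 -0.0215  0.1143]
(262, 105) [ 0.5511 -0.026   0.1138]
(285, 195) [ 0.6471 -0.0431  0.1155]
```

View pics/side3.png

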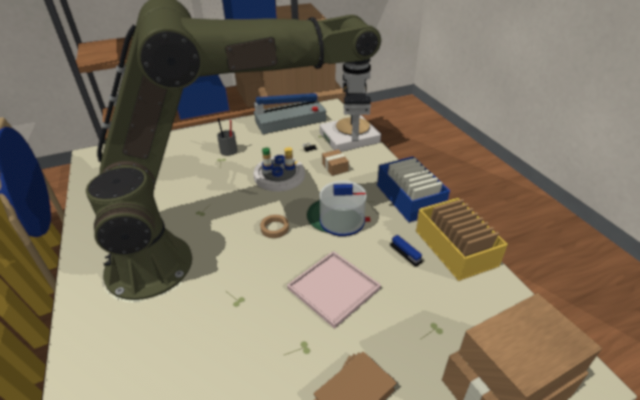

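The lid is level and still standing on the mat, at (598,-42) mm and yaw about -21°. I'll regrasp it there.

```bash
python3 - <<'E'
from h import *
plan([.5977,-.0421,.20],159)
E
```

```text
turn [ 0.01  0.   -1.99] shift [ 0.0302 -0.0529  0.1173] | now [ 0.6462 -0.0052  0.3173] rpy [179.99   0.   157.01] q6 -1.23 w 0.0941 t 26.3
```

Call:
{"name": "send_rows", "arguments": {
  "series": [
    [0, 0, -2, 0.03, -0.053, 0.02, 1],
    [0, 0, -2, 0.03, -0.053, 0.06, 0.5],
    [0, 0, -2, 0.03, -0.053, 0.1, 0],
    [0, 0, -2, 0.03, -0.053, 0.117, 0],
    [0, 0, -2, 0.03, -0.053, 0.117, 0],
    [0, 0, -2, 0.03, -0.053, 0.117, 0]
  ]
}}

```text
time_s: 26.9
ee_pos: [0.5985, -0.0431, 0.2013]
eef_rot: [3.141, 0.001, 2.775]
force: [0.3, -0.5, 0.1]
grip_width: 0.0574
```

```bash
python3 - <<'E'
from lid import *
c=snap('wrist','wrist18.png'); plan([.5977,-.0421,.1365],159)
E
```

```text
turn [ 0.03  0.12 -0.04] shift [0.0015 0.0007 0.0653] | now [ 0.5987 -0.0433  0.2018] rpy [1.7997e+02 1.2000e-01 1.5896e+02] q6 -1.34 w 0.0537 t 26.95
```

View pics/wrist18.png

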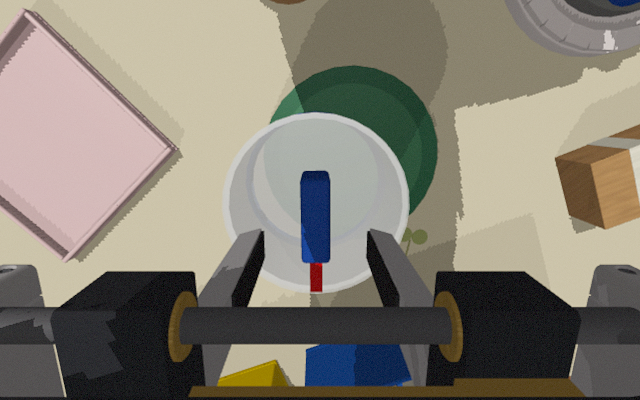

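The handle is straight and centred at column 316. I'll descend and grip.

Call:
{"name": "send_rows", "arguments": {
  "force": 40,
  "series": [
    [0, 0, 0, 0.0008, 0.0004, 0.03, 0],
    [0, 0, 0, 0.0008, 0.0004, 0.055, 0],
    [0, 0, 0, 0.0008, 0.0004, 0.065, 0],
    [0, 0, 0, 0.0008, 0.0004, 0.065, 0],
    [0, 0, 0, 0.0008, 0.0004, 0.065, -1],
    [0, 0, 0, 0.0008, 0.0004, 0.065, -1],
    [0, 0, 0, 0.0008, 0.0004, 0.065, -1],
    [0, 0, 0, 0.0008, 0.0004, 0.065, -1]
  ]
}}

```text
time_s: 27.75
ee_pos: [0.5978, -0.0432, 0.1358]
eef_rot: [3.141, 0.001, 2.773]
force: [-0.2, 0.8, 4.7]
grip_width: 0.0199
```

Call:
{"name": "send_rows", "arguments": {
  "series": [
    [0, 0, 0, 0, 0, 0, -1],
    [0, 0, 0, 0, 0, 0, -1],
    [0, 0, 0, 0, 0, 0, -1]
  ]
}}

```text
time_s: 28.05
ee_pos: [0.5979, -0.0432, 0.1358]
eef_rot: [3.141, 0.001, 2.774]
force: [-0.6, 1.6, 5.1]
grip_width: 0.0198
```

```bash
python3 - <<'E'
from lid import *
c=snap('wrist','wrist19.png'); plan([.5977,-.0421,.1365],159)
E
```

```text
turn [ 0.02  0.06 -0.09] shift [ 0.0005  0.001  -0.0007] | now [ 0.5979 -0.0432  0.1358] rpy [1.7998e+02 6.0000e-02 1.5891e+02] q6 -1.34 w 0.0197 t 28.1
```

View pics/wrist19.png

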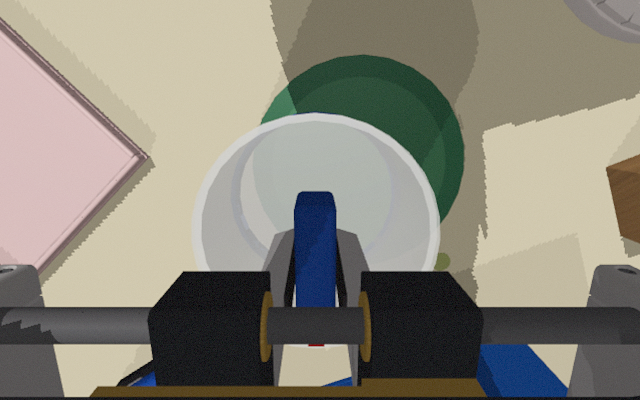

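Call:
{"name": "send_rows", "arguments": {
  "series": [
    [0, 0, 0, 0, 0, -0.015, -1],
    [0, 0, 0, 0, 0, -0.04, -1],
    [0, 0, 0, 0, 0, -0.075, -1],
    [0, 0, 0, 0, 0, -0.11, -1],
    [0, 0, 0, 0, 0, -0.14, -1],
    [0, 0, 0, 0, 0, -0.16, -1],
    [0, 0, 0, 0, 0, -0.16, -1]
  ]
}}

```text
time_s: 28.8
ee_pos: [0.598, -0.0433, 0.2983]
eef_rot: [3.141, 0.004, 2.773]
force: [-0.3, -0.4, -4.7]
grip_width: 0.0201
```

```bash
python3 - <<'E'
from lid import *
plan([.4878,.2809,.292],157)
E
```

```text
turn [0.06 0.25 1.9 ] shift [0.2196 0.2628 0.0056] | now [ 0.598  -0.0433  0.2983] rpy [179.95   0.25 158.9 ] q6 -1.34 w 0.0201 t 28.8
```

Call:
{"name": "send_rows", "arguments": {
  "series": [
    [0, 0, 0, 0.02, 0.024, 0, -1],
    [0, 0, 0, 0.05, 0.06, 0, -1],
    [0, 0, 0.5, 0.08, 0.096, 0, -1],
    [0, 0, 1, 0.11, 0.132, 0, -1],
    [0, 0, 1.5, 0.14, 0.168, 0, -1],
    [0, 0, 1.9, 0.17, 0.204, 0, -1],
    [0, 0, 1.9, 0.195, 0.234, 0, -1],
    [0, 0, 1.9, 0.21, 0.252, 0, -1]
  ]
}}

```text
time_s: 29.6
ee_pos: [0.4907, 0.2698, 0.2937]
eef_rot: [-3.14, -0.002, 2.742]
force: [0.9, -0.7, -4.6]
grip_width: 0.02
```

Call:
{"name": "send_rows", "arguments": {
  "series": [
    [0, 0, 0, 0.009, 0.011, 0, -1],
    [0, 0, 0, 0.009, 0.011, 0, -1],
    [0, 0, 0, 0.009, 0.011, 0, -1],
    [0, 0, 0, 0.009, 0.011, 0, -1]
  ]
}}

```text
time_s: 30.0
ee_pos: [0.4888, 0.2801, 0.2948]
eef_rot: [-3.141, -0.0, 2.739]
force: [0.1, -0.6, -5.1]
grip_width: 0.0194
```

```bash
python3 - <<'E'
from lid import *
plan([.4878,.2809,.20],157); snap('wrist','wrist20.png'); snap('side','side4.png')
E
```

```text
turn [-0.03 -0.01 -0.07] shift [0.0012 0.0004 0.0948] | now [0.4888 0.2801 0.2948] rpy [-1.7997e+02 -1.0000e-02  1.5693e+02] q6 -0.71 w 0.0194 t 30.0
```

View pics/wrist20.png

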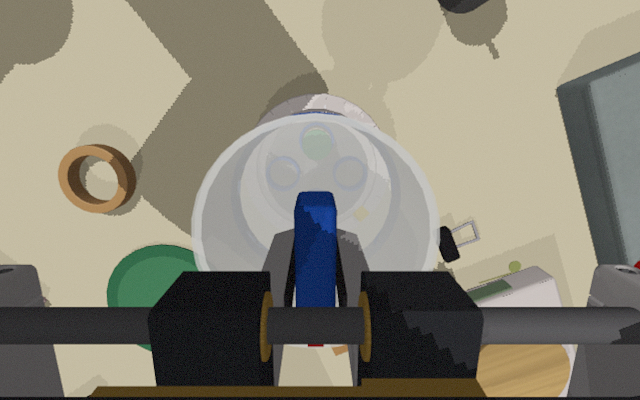

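View pics/side4.png

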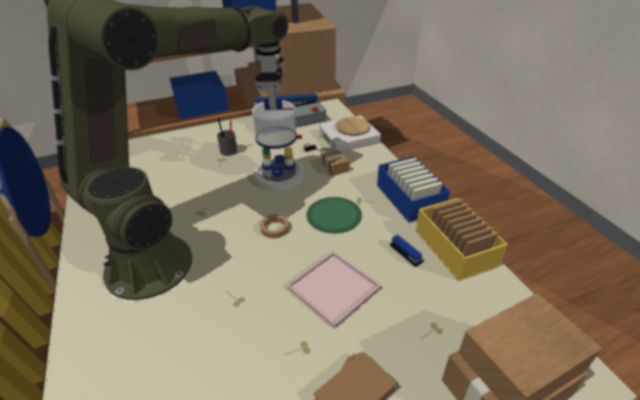

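The lid hangs level over the vials and centred on the stand. I'll lower it to just above the disc.

Call:
{"name": "send_rows", "arguments": {
  "series": [
    [0, 0, 0, 0.001, 0.0005, 0.02, -1],
    [0, 0, 0, 0.001, 0.0005, 0.045, -1],
    [0, 0, 0, 0.001, 0.0005, 0.07, -1],
    [0, 0, 0, 0.001, 0.0005, 0.09, -1],
    [0, 0, 0, 0.001, 0.0005, 0.105, -1],
    [0, 0, 0, 0.001, 0.0005, 0.112, -1],
    [0, 0, 0, 0.001, 0.0005, 0.112, -1],
    [0, 0, 0, 0.001, 0.0005, 0.112, -1]
  ]
}}

```text
time_s: 30.9
ee_pos: [0.4881, 0.2819, 0.1839]
eef_rot: [3.141, 0.001, 2.74]
force: [-1.2, 0.3, -4.1]
grip_width: 0.0197
```

```bash
python3 - <<'E'
from lid import *
plan([.4878,.2809,.160],157); snap('wrist','wrist21.png')
E
```

```text
turn [ 0.05  0.04 -0.02] shift [-0.0001 -0.0011  0.0239] | now [0.4881 0.2819 0.1839] rpy [1.7995e+02 4.0000e-02 1.5698e+02] q6 -0.71 w 0.0197 t 30.9
```

View pics/wrist21.png

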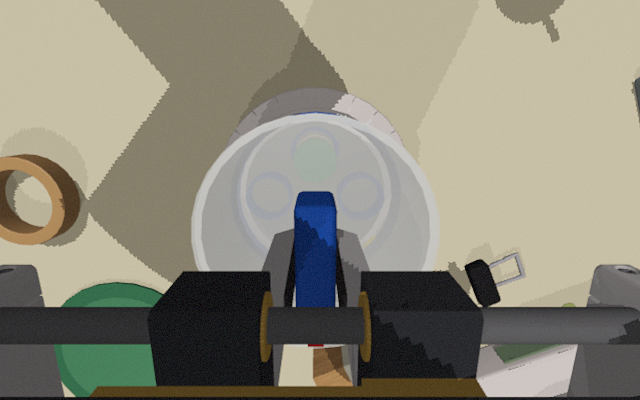

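Call:
{"name": "send_rows", "arguments": {
  "series": [
    [0, 0, 0, 0, -0.001, 0.006, -1],
    [0, 0, 0, 0, -0.001, 0.011, -1],
    [0, 0, 0, 0, -0.001, 0.016, -1],
    [0, 0, 0, 0, -0.001, 0.019, -1],
    [0, 0, 0, 0, -0.001, 0.02, -1],
    [0, 0, 0, 0, -0.001, 0.02, -1]
  ]
}}

```text
time_s: 31.55
ee_pos: [0.4873, 0.2811, 0.163]
eef_rot: [-3.141, -0.0, 2.74]
force: [0.1, 0.4, -4.4]
grip_width: 0.0199
```

Call:
{"name": "send_rows", "arguments": {
  "series": [
    [0, 0, 0, 0, 0, 0.001, -1],
    [0, 0, 0, 0, 0, 0.002, -1],
    [0, 0, 0, 0, 0, 0.002, -1]
  ]
}}

```text
time_s: 31.85
ee_pos: [0.4872, 0.2811, 0.1611]
eef_rot: [-3.142, -0.0, 2.74]
force: [-0.5, -0.8, -4.4]
grip_width: 0.02
```

Call:
{"name": "send_rows", "arguments": {
  "series": [
    [0, 0, 0, 0, 0, 0.001, -1],
    [0, 0, 0, 0, 0, 0.0015, -1],
    [0, 0, 0, 0, 0, 0.0015, -1]
  ]
}}

```text
time_s: 32.15
ee_pos: [0.4873, 0.2812, 0.16]
eef_rot: [3.141, 0.0, 2.74]
force: [-1.3, 1.0, 0.7]
grip_width: 0.0196
```

Contact: the lid's weight is now on the rim, at z 28 mm. I'll hold, then start turning.

Call:
{"name": "send_rows", "arguments": {
  "series": [
    [0, 0, 0, 0, 0, 0, -1],
    [0, 0, 0, 0, 0, 0, -1],
    [0, 0, 0, 0, 0, 0, -1],
    [0, 0, 0, 0, 0, 0, -1],
    [0, 0, 0, 0, 0, 0, -1]
  ]
}}

```text
time_s: 32.65
ee_pos: [0.4873, 0.2812, 0.1599]
eef_rot: [3.141, 0.0, 2.74]
force: [-5.1, 1.4, 5.3]
grip_width: 0.02
```

```bash
python3 - <<'E'
from lid import *
plan([.4878,.2809,.160],202); snap('wrist','wrist22.png'); snap('side','side5.png'); o=ctrl.get_obs(); print(o['force'],o['moment'])
E
```

```text
turn [ 2.000e-02  2.000e-02 -4.499e+01] shift [-0.0006 -0.0001 -0.0001] | now [0.4873 0.2812 0.1599] rpy [1.7998e+02 1.0000e-02 1.5701e+02] q6 -0.71 w 0.02 t 32.65
[-5.47175071  1.06971482  4.41608084] [ 0.11081254  0.77593172 -0.00862729]
```

View pics/wrist22.png

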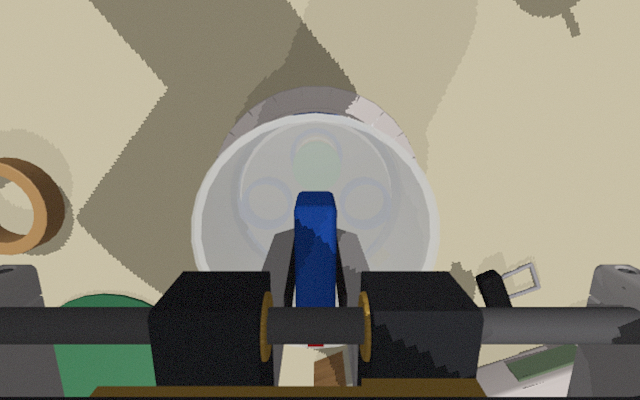

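Call:
{"name": "send_rows", "arguments": {
  "series": [
    [0, 0, -3, 0, 0, 0, -1],
    [0, 0, -6, 0, 0, 0, -1],
    [0, 0, -9, 0, 0, 0, -1],
    [0, 0, -12, 0, 0, 0, -1],
    [0, 0, -15, 0, 0, 0, -1],
    [0, 0, -18, 0, 0, 0, -1],
    [0, 0, -20, 0, 0, 0, -1],
    [0, 0, -20, 0, 0, 0, -1]
  ]
}}

```text
time_s: 33.55
ee_pos: [0.4878, 0.2805, 0.1595]
eef_rot: [-3.141, 0.001, 3.089]
force: [0.3, -1.5, 1.1]
grip_width: 0.0198
```

```bash
python3 - <<'E'
from lid import *
plan([.4878,.2809,.160],202); snap('wrist','wrist23.png'); o=ctrl.get_obs(); print(o['force'],o['moment'])
E
```

```text
turn [ -0.06   0.05 -24.99] shift [-0.      0.0004 -0.0005] | now [0.4878 0.2805 0.1595] rpy [-1.7995e+02  6.0000e-02  1.7701e+02] q6 -1.06 w 0.0198 t 33.55
[ 0.46171644 -2.5940545  -0.15766569] [-0.72668215 -0.70573451 -0.15796132]
```

View pics/wrist23.png

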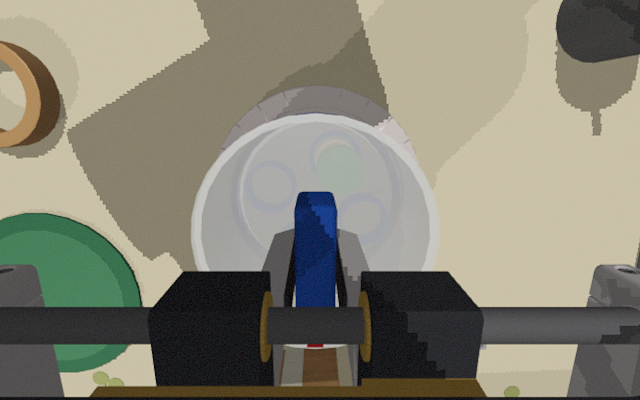

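The key has turned 20° and is still on the rim, about 25° from the notch. I'll continue slowly.

Call:
{"name": "send_rows", "arguments": {
  "series": [
    [0, 0, -2, 0, 0, 0, -1],
    [0, 0, -4, 0, 0, 0, -1],
    [0, 0, -6, 0, 0, 0, -1],
    [0, 0, -8, 0, 0, 0, -1],
    [0, 0, -10, 0, 0, 0, -1],
    [0, 0, -12, 0, 0, 0, -1],
    [0, 0, -12, 0, 0, 0, -1]
  ]
}}

```text
time_s: 34.3
ee_pos: [0.4875, 0.2809, 0.1596]
eef_rot: [-3.141, 0.001, -2.985]
force: [1.2, -1.3, 0.5]
grip_width: 0.0198
```

```bash
python3 - <<'E'
from lid import *
plan([.4878,.2809,.160],202); snap('wrist','wrist24.png'); snap('side','side6.png'); o=ctrl.get_obs(); print(o['force'],o['moment'])
E
```

```text
turn [ -0.02   0.03 -13.04] shift [-0.0003 -0.     -0.0004] | now [0.4875 0.2809 0.1596] rpy [-1.7998e+02  3.0000e-02 -1.7104e+02] q6 -1.27 w 0.0198 t 34.3
[ 0.93668787 -2.85741747 -0.98620381] [-0.5391728  -0.72326811 -0.1572888 ]
```

View pics/side6.png

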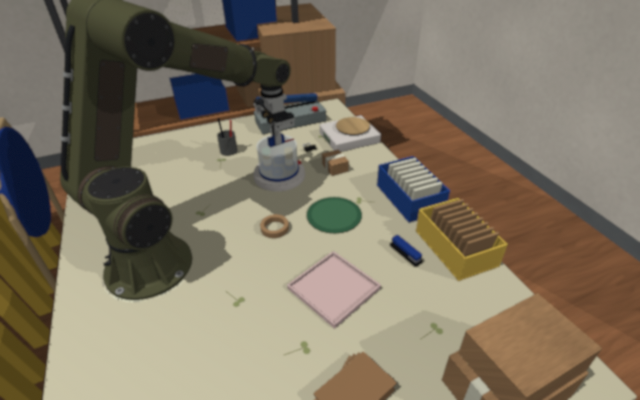

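The lid is on the stand with its key still on the rim about 13° (19 mm) from the notch. I'll turn the rest of the way.

Call:
{"name": "send_rows", "arguments": {
  "series": [
    [0, 0, -2, 0, 0, 0, -1],
    [0, 0, -4, 0, 0, 0, -1],
    [0, 0, -6, 0, 0, 0, -1],
    [0, 0, -8, 0, 0, 0, -1],
    [0, 0, -10, 0, 0, 0, -1],
    [0, 0, -12, 0, 0, 0, -1],
    [0, 0, -13, 0, 0, 0, -1],
    [0, 0, -13, 0, 0, 0, -1]
  ]
}}

```text
time_s: 35.2
ee_pos: [0.4869, 0.2812, 0.1591]
eef_rot: [3.141, -0.001, -2.758]
force: [-0.4, 0.2, -4.1]
grip_width: 0.0197
```

```bash
python3 - <<'E'
from lid import *
plan([.4878,.2809,.160],202); snap('wrist','wrist25.png'); o=ctrl.get_obs(); print(o['force'],o['moment'])
E
```

```text
turn [ 0.02 -0.07 -0.03] shift [-0.0008 -0.0006 -0.0009] | now [0.4869 0.2812 0.1591] rpy [ 1.7998e+02 -7.0000e-02 -1.5803e+02] q6 -1.5 w 0.0197 t 35.2
[ 0.58506757 -0.01240366 -4.69571433] [ 0.08844959  0.02350378 -0.00383175]
```

View pics/wrist25.png

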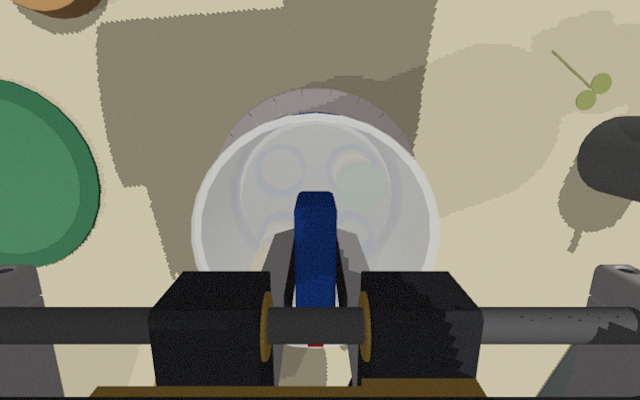

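The contact has gone, with the full weight back on the gripper, so the key is over the notch. I'll lower it home.

Call:
{"name": "send_rows", "arguments": {
  "series": [
    [0, 0, 0, -0.0004, -0.0003, 0.002, -1],
    [0, 0, 0, -0.0004, -0.0003, 0.004, -1],
    [0, 0, 0, -0.0004, -0.0003, 0.0055, -1],
    [0, 0, 0, -0.0004, -0.0003, 0.0065, -1],
    [0, 0, 0, -0.0004, -0.0003, 0.0065, -1]
  ]
}}

```text
time_s: 35.75
ee_pos: [0.4877, 0.2809, 0.1529]
eef_rot: [-3.142, -0.0, -2.758]
force: [0.7, 0.3, -4.1]
grip_width: 0.0197
```

Call:
{"name": "send_rows", "arguments": {
  "series": [
    [0, 0, 0, 0, 0, 0.0007, -1],
    [0, 0, 0, 0, 0, 0.0012, -1],
    [0, 0, 0, 0, 0, 0.0012, -1]
  ]
}}

```text
time_s: 36.05
ee_pos: [0.4878, 0.281, 0.152]
eef_rot: [3.142, 0.0, -2.758]
force: [-0.3, -0.8, -4.4]
grip_width: 0.0198
```

Call:
{"name": "send_rows", "arguments": {
  "series": [
    [0, 0, 0, 0, 0, 0.0006, -1],
    [0, 0, 0, 0, 0, 0.0008, -1],
    [0, 0, 0, 0, 0, 0.0008, -1]
  ]
}}

```text
time_s: 36.35
ee_pos: [0.4877, 0.2809, 0.1519]
eef_rot: [-3.142, 0.0, -2.758]
force: [-4.5, -2.4, 4.7]
grip_width: 0.0197
```

Seated, with contact at the same z 152 mm as the original grasp. I'll release and retreat.

Call:
{"name": "send_rows", "arguments": {
  "series": [
    [0, 0, 0, 0, 0, -0.0005, 0],
    [0, 0, 0, 0, 0, -0.0005, 0],
    [0, 0, 0, 0, 0, -0.0005, 0],
    [0, 0, 0, 0, 0, -0.0005, 0],
    [0, 0, 0, 0, 0, -0.03, 0],
    [0, 0, 0, 0, 0, -0.07, 0.5],
    [0, 0, 0, 0, 0, -0.12, 1],
    [0, 0, 0, 0, 0, -0.16, 1]
  ]
}}

```text
time_s: 37.15
ee_pos: [0.4877, 0.2809, 0.314]
eef_rot: [3.141, 0.002, -2.758]
force: [0.7, 0.5, -0.3]
grip_width: 0.0678
```

Call:
{"name": "send_rows", "arguments": {
  "series": [
    [0, 0, 0, -0.08, 0, 0, 1],
    [0, 0, 0, -0.08, 0, 0, 1],
    [0, 0, 0, -0.08, 0, 0, 1],
    [0, 0, 0, -0.08, 0, 0, 1],
    [0, 0, 0, -0.08, 0, 0, 1]
  ]
}}

```text
time_s: 37.65
ee_pos: [0.5614, 0.3108, 0.3114]
eef_rot: [3.142, 0.0, -2.757]
force: [0.0, -0.3, 0.4]
grip_width: 0.094
```

```bash
python3 - <<'E'
from lid import *
c=snap('wrist','wrist26.png'); lid(c,(290,60,345,190)); snap('side','side7.png')
o=ctrl.get_obs(); print(o['ee_pos'],o['time_s'],o['grip_width'])
E
```

```text
handle top z 0.1639059499894878 slopes deg [-0.40594949  1.25677451]
rect ((487.5203857421875, 279.78790283203125), (57.996055603027344, 18.853696823120117), 22.47413444519043)
stripe dir 21.94304624968309 red px 324 [0.53430657 0.29848262 0.13090595]
stripe z 0.1311052297990778
[0.56135515 0.31076564 0.31182589] 37.75 0.09370106576732744
```

View pics/wrist26.png

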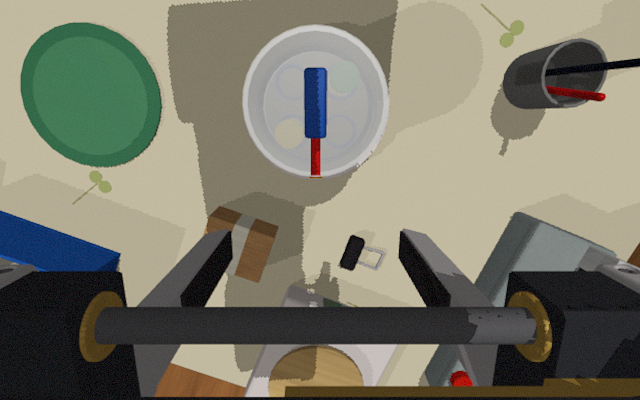

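View pics/side7.png

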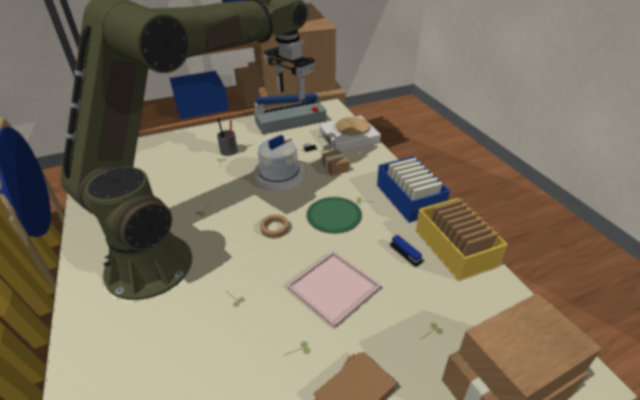

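The lid is home: handle top at z 164 mm, as at the start, position within about 1 mm, yaw about 22°. Both vials show through it in their rings at (345,78) and (288,133). I'll hand in.

```bash
python3 - <<'E'
from station import ctrl
print(ctrl.hand_in())
E
```

```text
the job is handed in; nothing more can be done
None
```

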